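# Refit the jar and set the hand-wheel portion pump past dead centre

## Robot

A 7-joint arm with a two-finger parallel gripper is mounted at the origin on the work surface. World frame = base frame: x ahead of the robot, y to its left, z up, the work surface at z = 0. Lengths are in m, angles in rad, forces in N, time in s.
With the tool pointing down it reaches from about 0.4 to 0.85 m from the base axis. Payload 10.4 kg.
Tool frame: the origin (TCP) lies midway between the tips of the shut fingers; the grasp point (between the pads) lies ctrl.grasp_offset behind it (ctrl.grasp_offset is the distance from the TCP to the grasp point, in m); z points along the fingers, y is the direction in which the jaws open and shut (so a half turn about z gives the same grasp; the last joint's range is limited). The gripper opens to 87 mm and grips with 3 to 60 N. Pads are 19 mm wide; open, the fingers measure 117 mm over their backs; the gripper's body (75 mm by 190 mm) begins 51 mm behind the grasp point.
Start: joints at [-1.208, 0.332, -0.065, 1.46, 0.022, 1.35, -0.088], TCP at [0.235, 0.579, 0.189] pointing down, gripper open.
Joint ranges: [-2.6, 2.6], [-0.5, 2.12], [-1.47, 1.34], [0.16, 2.42], [-1.27, 4.41], [0.06, 2.06], [-2.6, 2.6]. Speed limits (rad/s): [2.22, 2.22, 2.79, 2.79, 3.14, 3.14, 3.14].

## Interface

Orientations are given as a rotation vector (axis times angle).
In Python, from bench import ctrl gives the robot as it stands.
- The arm moves only by the tool send_rows, never from a script. Its argument "steps" is a list of rows, each a list of 3 entries, a list of its own where there are three numbers: the shift along the tool's x, y, z in mm, then the turn, a rotation vector about the tool's x, y, z in rad, then the finger opening in mm, from 0 to 87. A call has 1 to 20 rows; each row is the pose to reach, as a shift and turn from the pose commanded when the call began, along the tool's axes at that moment; what a row does not reach only later rows make up. A row lasts 1/8 s, in which the tool goes at most 62.5 mm and 10.7 degrees, less where a joint would pass 70% of its speed; a pose out of reach is approached as far as the arm can. A call with a gripper value outside its range is refused whole. The fingers move at their own pace and stop on an object; the grip force is fixed at half the most. Time passes only in rows, so rows that repeat a pose let the fingers close. It gives the time, the measured TCP pose, the force and the opening at its end, in the units of the state.
- ctrl.read_state(): the state, without advancing time (a new reading comes with each control period).
- ctrl.snapshot(name): name is "scene" or "side" or "wrist"; returns a dict with "frame" (480x640x3 uint8, red, green, blue), "z_map" (480x640 float32, m along the optical axis (not along the pixel's ray), 0 where there is no reading), "fx", "fy", "cx", "cy" (pixels), "k1" (the pictures are not rectified: a ray, as slopes to the right and down, at radius r is drawn at 1 + k1 r^2 times it, then the intrinsics apply), "R" (3x3) and "t" (3): a world point X has camera coordinates R X + t. Camera axes: x right, y down, z forward; pixel columns grow to the right and rows downward; lengths in m; the calibration is good to about 2 mm. A picture is of the moment at which its call begins.
- ctrl.close_job(): hands the job in, once; it reports no verdict.
The state is a dict: "time_s": time; "joint_positions": joint angles; "qd": joint speeds; "effort": joint torques, N m; "eef_pos": TCP position; "orientation": TCP orientation; "contact_force": force on the tool from outside, world axes, zero at the start; "ft_torque": the same for the moment, N m; "gripper_width": finger opening in m.
Only numpy, scipy, OpenCV 4.12 (cv2) and the standard library are available. Lean on these libraries where they do the work, as an engineer would, in place of code of your own. Each camera call takes 0.05 s, during which the arm holds its last target.

## Task

The condiment pump has been washed and has to be made ready for service: stand its jar upright in the collar on top of the pump, push it down and give it a quarter-turn clockwise so that it locks. Then turn the red flywheel clockwise by its knob through the heavy part of the stroke, over the piston's top dead centre, and leave it at rest just past that point, where it has gone light, without letting it run on. Keep the arm and the hand above the fingers off the jar, and leave the jug, the bottle and the canister standing where they are.

Things in the scene. Friction and masses are not known exactly. Their poses are not given: they have to be found in the camera images.
- pump: Fixed countertop hand-wheel pump of steel, 235 x 150 mm, 175 mm high; drip tray and a finned cylinder with its tail rod stand out on its right (-y), to 165 mm from the middle. Origin: on the counter under its centre. +x to its back (away from robot and operator), +y to the operator's left, z up. The jar collar is on its rear, the sloped flywheel in front of that.
- collar (a point): Centre of the collar's mouth at its top face, 140 mm high, 42 mm behind the pump's origin. Dark bayonet ring, 110 mm outside, bore 66 mm; its 6 mm thick ledge has two slots 18 mm wide for the jar's lugs, at pump +y and -y, each between two white dots. Solid floor 22 mm below the top face. Red mark at the front. The jar goes in with its bar along pump y, either way round.
- plate (a joint): White spring plate in the collar, m, 0 = up. It stops the jar's foot 8 mm below the collar's top (5 N, then 0.9 N per mm). With the foot pushed 16 to 21 mm below the top (12 to 17 N, less the jar's weight) the lugs pass under the ledge: turn clockwise seen from above, up to a stop at about 94 degrees (not the other way). Let go, the jar rises until its foot is 15 mm below the top: locked, held by friction.
- jar: Funnel-shaped jar, clear wall, black foot and lid, 0.34 to 0.54 kg, upright on the counter left or right of the pump, any yaw. Origin: centre of its underside; z up. Foot 60 mm diameter, 24 mm high, with two lugs along the jar's +x and -x: 10 mm wide, out to 38 mm from the axis, 3 to 9 mm up. Neck 68 mm diameter up to 68 mm, widening to 156 at 94 mm; lid 160 mm diameter, top at 140 mm.
- jar_bar (a point): Middle of the grey grip bar on the jar's lid, 158 mm above the jar's origin, on its axis: 70 mm long along the jar's x, 22 mm thick along its y, from 140 to 176 mm above the origin. White marks on the neck stand over the lugs, below the bar's ends. Locked, the bar lies along pump x.
- flywheel (a joint): Flywheel angle, rad, growing clockwise as seen from the robot's side, no end stops. 0: piston at top dead centre, knob at the top of its circle, white mark on the rim at the yellow pointer on the left. Starts at -2.6 to -1.65 (knob low, on the operator's left).
- rod (a joint): Piston's yellow-tipped tail rod on the right, m: 0 = farthest out = top dead centre, -0.03 = farthest in. The wheel's friction is 0.35 N m (6 N at the knob); the piston spring adds up to 0.55 N m against it, most near wheel angle -0.9 (about 15 N at the knob in all), nothing at 0, then drives the wheel on. Let go at -1.5 to -0.4 the wheel kicks back, beyond 0.35 it runs on; elsewhere it stays.
- hub (a point): Centre of the flywheel in the plane of its rim; fixed, 68 mm in front of the pump's origin, 117 mm high. Wheel red, 174 mm diameter, rim 18 mm thick, four spokes. Its axis leans 40 degrees from vertical towards the operator: direction (-0.643, 0, 0.766) in the pump's frame; up-slope is (0.766, 0, 0.643).
- knob_mid (a point): Middle of the wheel's black knob: a barrel 30 mm in diameter, 46 mm long, parallel to the wheel's axis, spinning freely on its own. At wheel angle q it stands from the hub by 62 mm x (cos q up-slope + sin q along pump -y) + 34 mm along the axis direction (knob ends 11 and 57 mm above the rim's plane). The jar, once on, overhangs the top of this circle: reach in along the knob's axis.
- jug: Bystander: black insulated jug, 225 mm high, 116 mm diameter, with a handle reaching 98 mm from its axis on its +x side. Origin: centre of its underside. Stands left or right of the pump's rear.
- soy: Bystander: amber bottle with a white cap, 66 mm diameter, 170 mm high. Origin: centre of its underside. Stands left or right of the pump's rear.
- canister: Bystander: black canister with a steel cap, 72 mm diameter, 120 mm high. Origin: centre of its underside. Stands beside the pump on the side opposite to the jar.
Not all that is in view belongs to the job. Leave any blue or purple look-alike of the jar alone.

How it is judged:
By the outcome, as a careful person would: the job done as asked, in the order asked, and still so for the second after the job is handed in, with the robot touching nothing.
It also fails if it takes over 69 s, if anything falls off the work surface, if the arm or the gripper's body presses on something with over 40 N, if the wrist force passes 120 N, or if a joint passes its speed limit or range.

## Working session

There is one attempt and no reset: what is moved stays moved. The work goes in short steps, Python scripts to look and compute and a tool call to move; the robot and the scene stay as the last step left them, time stands still between calls to the robot, and variables do not carry over. Pictures are saved under pics/ and viewed, and the job is handed in when it is done.

Besides the shell and the picture viewer there is one more tool, called after "Call:" as name([rows], argument=value, ...), one row to a line, values as JSON. send_rows: Moves the arm, as the interface text tells. Its arguments: {"type":"object","properties":{"steps":{"type":"array"}},"required":["steps"]}

```bash
ls; mkdir -p pics
python3 - <<'E'
from bench import ctrl
import cv2,numpy as np
print(ctrl.read_state(), ctrl.grasp_offset)
for n in ["scene","side","wrist"]:
    s=ctrl.snapshot(n); cv2.imwrite(f"pics/{n}0.png",s["frame"][:,:,::-1]); np.savez(f"/tmp/{n}0.npz",**s)
    print(n,s["fx"],s["cx"],s["cy"],s["k1"],(-s["R"].T@s["t"]).round(3),s["R"].round(2).tolist(), (s["z_map"]>0).mean())
E
```

```text
pics
{'time_s': 0.0, 'joint_positions': array([-1.20759797,  0.33288286, -0.06469164,  1.46095272,  0.02159922,
        1.34991864, -0.08846647]), 'qd': array([ 1.61287085e-03, -1.96505734e-04, -8.27284562e-04,  2.31479201e-03,
       -3.12776525e-04, -3.95622613e-04, -4.84068344e-05]), 'effort': array([-2.37741142e-04, -6.23250389e+01,  2.43807840e-02, -3.89919841e+01,
       -6.14746870e-02,  3.94115585e-02,  1.32527384e-04]), 'eef_pos': array([0.23503077, 0.57863963, 0.18824166]), 'orientation': array([-6.02146773e-01, -3.08313038e+00,  2.27887462e-03]), 'contact_force': array([-0.55763364, -0.72702906,  0.90492786]), 'ft_torque': array([ 0.03001413,  0.00826183, -0.00021685]), 'gripper_width': 0.08731219061405973} 0.0187
scene 482.3674749776796 322.61500491780635 242.30858725552503 -0.09893566944936216 [0.867 0.291 1.274] [[-0.54, 0.84, -0.0], [0.8, 0.51, -0.33], [-0.28, -0.18, -0.94]] 0.9959505208333334
side 503.585395786614 324.216191022795 241.78644865882825 -0.0337317776671138 [ 0.702 -0.796  1.116] [[0.98, 0.21, 0.01], [0.16, -0.72, -0.68], [-0.13, 0.66, -0.74]] 0.99591796875
wrist 346.448523397431 327.46188051005737 240.63263483757194 -0.059902241517998084 [0.156 0.611 0.384] [[0.38, 0.93, 0.0], [0.88, -0.36, 0.3], [0.28, -0.11, -0.95]] 0.9962955729166667
```

View pics/scene0.png

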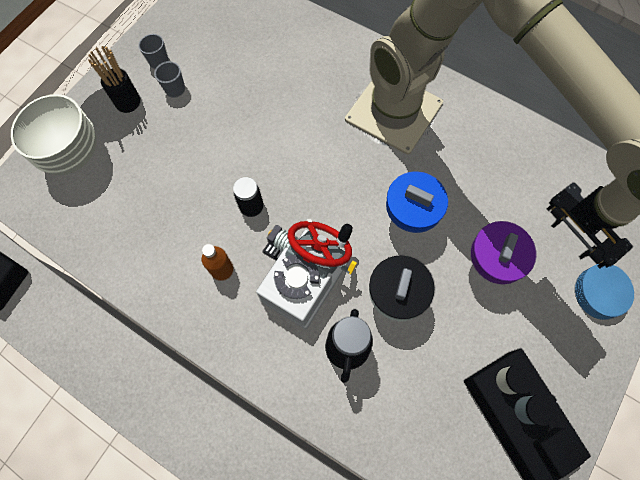

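View pics/side0.png

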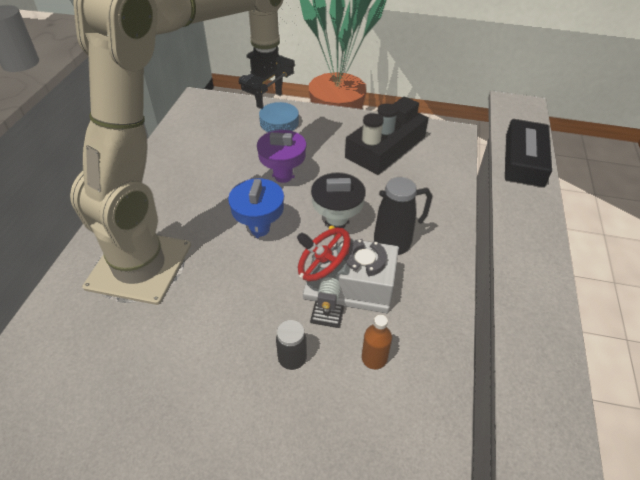

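View pics/wrist0.png

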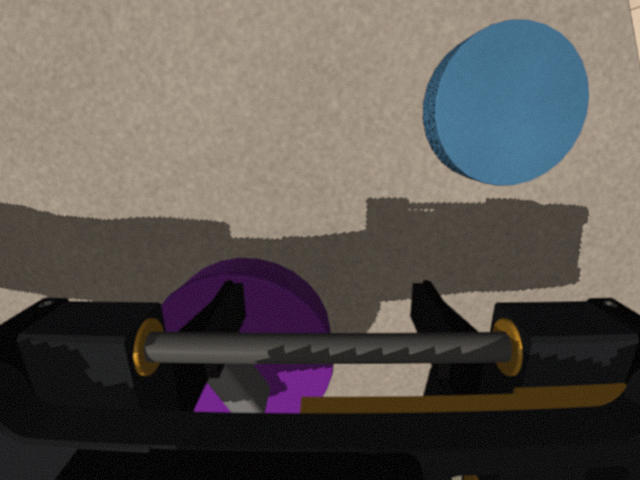

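The scene view shows the pump at about (300,275), black jar (402,287) left of it, jug (350,345), soy (217,262) and canister (248,197). The blue, purple and light blue pieces are look-alikes or clutter. I'll take measurements next.

```bash
cat > h.py <<'E'
import numpy as np,cv2
from scipy.spatial.transform import Rotation as Ro
def ray(s,u,v):
    x=(np.asarray(u,float)-s["cx"])/s["fx"]; y=(np.asarray(v,float)-s["cy"])/s["fy"]
    K=np.array([[s["fx"],0,s["cx"]],[0,s["fy"],s["cy"]],[0,0,1]],float)
    p=cv2.undistortPoints(np.stack([np.ravel(u),np.ravel(v)],-1).astype(float).reshape(-1,1,2),K,np.array([s["k1"],0,0,0],float)).reshape(-1,2)
    d=np.c_[p,np.ones(len(p))]
    return -s["R"].T@s["t"], d@s["R"]   # C, world dirs (unnormalised, z=1)
def onplane(s,u,v,z):
    C,d=ray(s,u,v); return C+d*((z-C[2])/d[:,2])[:,None]
def depthpts(s,u,v):
    C,d=ray(s,u,v); z=s["z_map"][np.ravel(v).astype(int),np.ravel(u).astype(int)]
    return C+d*z[:,None]
def proj(s,X):
    X=np.atleast_2d(X); c=X@s["R"].T+s["t"]; a=c[:,:2]/c[:,2:]; r=(a**2).sum(1,keepdims=True)
    a=a*(1+float(s["k1"])*r); return np.c_[a[:,0]*s["fx"]+s["cx"],a[:,1]*s["fy"]+s["cy"]]
def cloud(s):
    v,u=np.mgrid[0:480,0:640]; return depthpts(s,u,v).reshape(480,640,3)
def load(n): return {k:(v if v.ndim else float(v)) for k,v in np.load(n).items()}
E
python3 - <<'E'
from h import *
for n,b in [("scene",(220,180,450,400)),("side",(260,140,460,380))]:
    s=load(f"/tmp/{n}0.npz"); c=s["frame"][b[1]:b[3],b[0]:b[2],::-1]
    f=min(800/c.shape[1],600/c.shape[0]); cv2.imwrite(f"pics/{n}0c.png",cv2.resize(c,None,fx=f,fy=f,interpolation=cv2.INTER_CUBIC)); print(n,f)
    P=cloud(s)
    for nm,uv in dict(scene=dict(jarlid=(380,290),bar=(403,285),col=(297,276),floor=(430,350),jug=(352,335),soy=(208,251),can=(246,187)),side=dict(jarlid=(320,195),bar=(338,184),col=(366,257),floor=(240,300),jug=(400,188),soy=(381,322),can=(290,332))).get(n).items():
        print(nm,P[uv[1],uv[0]].round(3))
E
```

```text
scene 2.727272727272727
jarlid [0.559 0.255 0.139]
bar [0.529 0.296 0.175]
col [0.636 0.066 0.134]
floor [0.591 0.444 0.004]
jug [0.702 0.258 0.228]
soy [ 0.707 -0.143  0.173]
can [ 0.502 -0.186  0.12 ]
side 2.5
jarlid [0.479 0.259 0.144]
bar [0.524 0.292 0.166]
col [0.643 0.064 0.134]
floor [ 0.325 -0.05   0.001]
jug [0.7   0.247 0.224]
soy [ 0.708 -0.149  0.167]
can [ 0.506 -0.19   0.119]
```

View pics/scene0c.png

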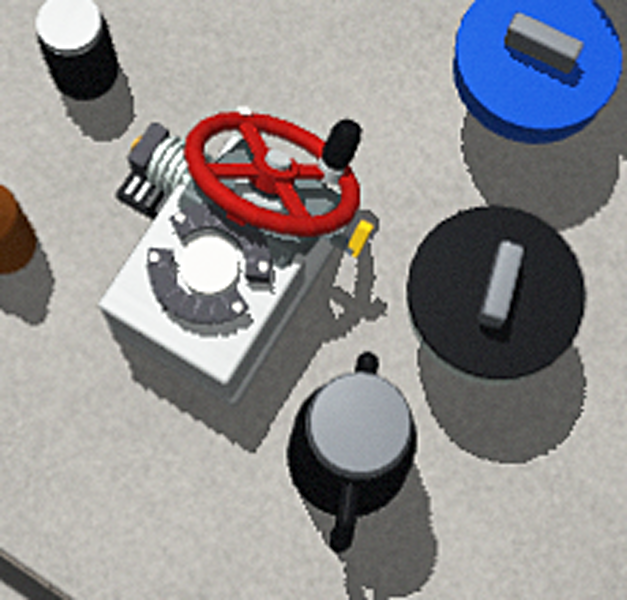

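View pics/side0c.png

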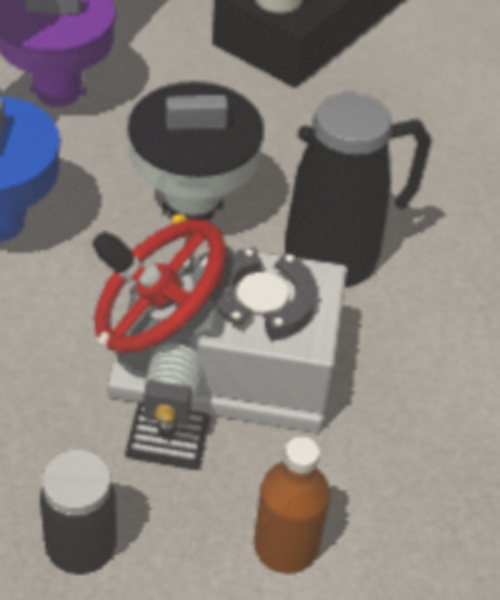

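```bash
cat > m.py <<'E'
from h import *
def measure(n,s,draw=True):
    hsv=cv2.cvtColor(s["frame"],cv2.COLOR_RGB2HSV); P=cloud(s)
    # jar lid: dark, z ~0.14
    near=lambda c,r:np.hypot(P[...,0]-c[0],P[...,1]-c[1])<r
    out={}
    m=near((.525,.293),.11)&(abs(P[...,2]-.135)<.015)&(hsv[...,2]<70)
    m=cv2.morphologyEx(m.astype(np.uint8),cv2.MORPH_CLOSE,np.ones((15,15)))
    cs=max(cv2.findContours(m,0,cv2.CHAIN_APPROX_NONE)[0],key=cv2.contourArea)
    (e)=cv2.fitEllipse(cv2.convexHull(cs))
    b=onplane(s,[e[0][0]],[e[0][1]],.138)[0]
    q=cs[:,0]; X=onplane(s,q[:,0],q[:,1],.140)[:,:2]
    c,r=cv2.minEnclosingCircle(X.astype(np.float32)*1000)
    print(n,"lid ell",b.round(4),"minenc",np.round(c,1),round(r,1))
    m=near((.525,.293),.06)&(abs(P[...,2]-.176)<.006)&(hsv[...,2]>90)
    m=m.astype(np.uint8); cs=max(cv2.findContours(m,0,cv2.CHAIN_APPROX_NONE)[0],key=cv2.contourArea)
    q=cs[:,0]; X=onplane(s,q[:,0],q[:,1],.176)[:,:2]*1000
    print("  bar",cv2.minAreaRect(X.astype(np.float32)))
    m=near((.638,.066),.07)&(abs(P[...,2]-.134)<.02)&(hsv[...,2]>170)&(hsv[...,1]<45)
    k,l,st,ce=cv2.connectedComponentsWithStats(m.astype(np.uint8))
    for i in range(1,k):
        if st[i,4]>1: print("  white",st[i,4],ce[i].round(1),onplane(s,ce[i:i+1,0],ce[i:i+1,1],.132 if st[i,4]>100 else .14)[0,:2].round(4), P[l==i][:,2].mean().round(3))
    red=((hsv[...,0]<8)|(hsv[...,0]>172))&(hsv[...,1]>150)&(hsv[...,2]>80)&near((.56,.1),.13)
    R=P[red]; c=R.mean(0); nn=np.linalg.svd(R-c)[2][2]; print("  red mean",c.round(4),"n",(nn*np.sign(nn[2])).round(3))
E
python3 - <<'E'
from m import *
for n in ["scene","side"]: measure(n,load(f"/tmp/{n}0.npz"))
E
```

```text
scene lid ell [0.524  0.2956 0.138 ] minenc [522.8 294.1] 80.2
  bar ((522.523681640625, 295.3256530761719), (67.83800506591797, 20.961647033691406), 15.709595680236816)
  white 3 [292.  252.3] [0.593 0.023] 0.133
  white 1009 [293.4 281.3] [0.6514 0.0652] 0.124
  white 10 [276.  273.8] [0.6599 0.0206] 0.142
  white 10 [316.  277.2] [0.6147 0.1077] 0.142
  white 12 [306.7 292.1] [0.658  0.1088] 0.141
  red mean [0.5385 0.0637 0.1332] n [-0.638 -0.008  0.77 ]
side lid ell [0.5249 0.2913 0.138 ] minenc [525.5 292.2] 79.6
  bar ((525.2979736328125, 291.6901550292969), (66.56946563720703, 30.59020233154297), 13.073230743408203)
  white 5 [359.2 240.4] [0.6171 0.1115] 0.141
  white 309 [365.6 254.8] [0.6411 0.0722] 0.131
  white 4 [375.5 242.5] [0.6604 0.1136] 0.145
  white 320 [368.6 273. ] [0.6578 0.0135] 0.12
  white 6 [354.  265.5] [0.6184 0.0231] 0.142
  white 7 [370.7 268. ] [0.661  0.0243] 0.143
  red mean [0.539 0.052 0.133] n [-0.641 -0.015  0.768]
```

```bash
cat > g.py <<'E'
import sys
from h import *
from bench import ctrl
def goalR(jaw_deg,tilt_deg=0):
    a=np.radians(jaw_deg); y=np.array([np.cos(a),np.sin(a),0]); z=np.array([0,0,-1.]); x=np.cross(y,z)
    return Ro.from_matrix(np.c_[x,y,z])*Ro.from_rotvec([0,np.radians(tilt_deg),0])
def delta(p,R):
    s=ctrl.read_state(); R0=Ro.from_rotvec(s["orientation"]); T=R0.inv()
    print("shift mm",(T.apply(np.array(p)-s["eef_pos"])*1000).round(1),"turn",(T*R).as_rotvec().round(4))
def st():
    s=ctrl.read_state(); R=Ro.from_rotvec(s["orientation"]).as_matrix()
    print("t",round(s["time_s"],2),"tcp",s["eef_pos"].round(4),"jaw",np.degrees(np.arctan2(R[1,1],R[0,1])).round(2),"z",R[:,2].round(3),"F",s["contact_force"].round(1),"M",s["ft_torque"].round(2),"w",round(s["gripper_width"],4),"q",s["joint_positions"].round(2))
    return s
E
python3 - <<'E'
from g import *
s=load("/tmp/scene0.npz");P=cloud(s)
for n,(u,v) in dict(blue=(417,200),purple=(503,252),lblue=(603,292),box=(520,410)).items(): print(n,P[v,u].round(3))
delta([.524,.293,.32],goalR(105.5))
E
```

```text
blue [0.306 0.217 0.149]
purple [0.323 0.465 0.168]
lblue [0.217 0.77  0.047]
box [0.628 0.676 0.123]
shift mm [-375.2 -156.2 -131.4] turn [-1.000e-03 -3.000e-04 -6.563e-01]
```

Call:
send_rows([
  [[-40,-20,-131],[0,0,-0.15],87],
  [[-100,-45,-131],[0,0,-0.3],87],
  [[-220,-90,-131],[0,0,-0.5],87],
  [[-375,-156,-131],[0,0,-0.656],87],
  [[-375,-156,-131],[0,0,-0.656],87],
  [[-375,-156,-131],[0,0,-0.656],87],
  [[-375,-156,-131],[0,0,-0.656],87],
  [[-375,-156,-131],[0,0,-0.656],87],
  [[-375,-156,-131],[0,0,-0.656],87],
  [[-375,-156,-131],[0,0,-0.656],87],
])

```text
time_s: 1.4
eef_pos: [0.5232, 0.2943, 0.3197]
orientation: [0.425, -3.112, -0.001]
contact_force: [0.0, 0.9, 0.3]
gripper_width: 0.0866
```

Run:
```python
from g import *
st()
s=ctrl.snapshot("wrist"); cv2.imwrite("pics/w1.png",s["frame"][:,:,::-1]); np.savez("/tmp/w1.npz",**s)
```

```text
t 1.4 tcp [0.5232 0.2943 0.3197] jaw 105.54 z [-0.001  0.    -1.   ] F [0.  0.9 0.3] M [ 0.09 -0.01 -0.01] w 0.0866 q [-0.68  0.24  0.12  1.31 -0.03  1.59  1.27]
```

View pics/w1.png

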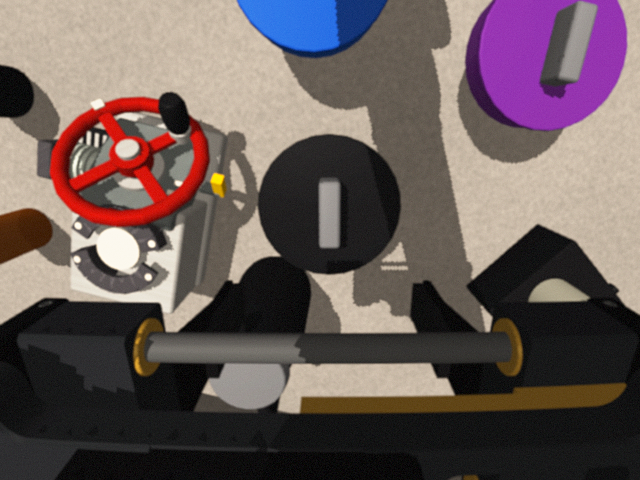

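The wrist view has the jar bar centred at (329,213) and nearly vertical in the image. The collar is at (118,250) and the knob at (174,113).

Run:
```python
from m import *
s=load("/tmp/w1.npz"); measure("wrist",s)
sc=load("/tmp/scene0.npz"); sd=load("/tmp/side0.npz")
# triangulate dots/lids etc: reprojection of candidate points
for nm,X in dict(bar=[.5245,.2935,.176],col=[.638,.066,.140]).items():
    print(nm,[proj(k,X).round(1).tolist() for k in (sc,sd,s)])
c=s["frame"][80:310,20:420,::-1]; cv2.imwrite("pics/w1c.png",cv2.resize(c,None,fx=2,fy=2,interpolation=cv2.INTER_CUBIC))
```

```text
wrist lid ell [0.5154 0.296  0.138 ] minenc [519.3 296.6] 79.2
  bar ((518.6163330078125, 296.2572326660156), (68.0898208618164, 20.249513626098633), 15.132325172424316)
  white 81 [ 76.  222.2] [0.6123 0.0192] 0.131
  white 1785 [111.  247.5] [0.6362 0.0586] 0.128
  white 1055 [159.7 266.9] [0.6448 0.1196] 0.118
  white 44 [150.9 243.4] [0.6141 0.1091] 0.141
  white 43 [ 76. 259.] [0.6588 0.0215] 0.14
  white 3 [ 81. 273.] [0.6757 0.0285] 0.14
  white 42 [147.7 276.6] [0.6571 0.11  ] 0.14
  white 2 [ 85.5 277.5] [0.6801 0.0344] 0.139
  white 3 [ 93. 284.] [0.6863 0.0442] 0.14
  white 2 [104.5 290. ] [0.6903 0.059 ] 0.141
  red mean [0.5338 0.0654 0.1311] n [-0.642 -0.014  0.766]
bar [[[403.0, 282.7]], [[338.4, 181.0]], [[324.9, 219.7]]]
col [[[296.4, 276.1]], [[364.3, 254.3]], [[113.1, 252.7]]]
```

View pics/w1c.png

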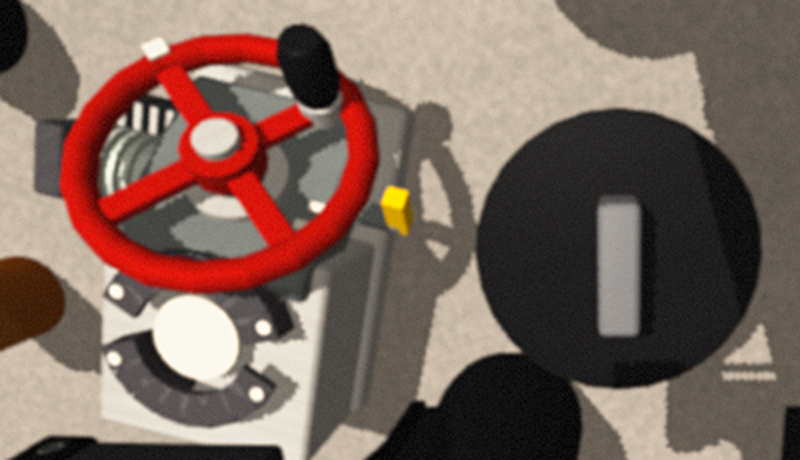

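Run:
```python
from g import *
delta([.522,.295,.146],goalR(105.4))
```

```text
shift mm [  0.7   0.4 173.8] turn [ 0.0006 -0.0006  0.0034]
```

Call:
send_rows([
  [[1,0,50],[0,0,0],87],
  [[1,0,100],[0,0,0],87],
  [[1,0,140],[0,0,0.003],87],
  [[1,0,160],[0,0,0.003],87],
  [[1,0,174],[0,0,0.003],87],
  [[1,0,174],[0,0,0.003],87],
  [[1,0,174],[0,0,0.003],12],
  [[1,0,174],[0,0,0.003],12],
  [[1,0,174],[0,0,0.003],12],
  [[1,0,174],[0,0,0.003],12],
  [[1,0,174],[0,0,0.003],12],
  [[1,0,174],[0,0,0.003],12],
])

```text
time_s: 2.95
eef_pos: [0.523, 0.2932, 0.146]
orientation: [0.418, -3.114, -0.0]
contact_force: [-0.6, 0.4, 0.3]
gripper_width: 0.0351
```

Run:
```python
from g import *
st()
```

```text
t 2.95 tcp [0.523  0.2932 0.146 ] jaw 105.31 z [-0.  0. -1.] F [-0.6  0.4  0.3] M [0.05 0.08 0.04] w 0.0351 q [-0.67  0.3   0.1   1.6  -0.03  1.25  1.28]
```

Call:
send_rows([
  [[0,0,0],[0,0,0],5],
  [[0,0,0],[0,0,0],5],
  [[0,0,0],[0,0,0],5],
  [[0,0,0],[0,0,0],5],
])

```text
time_s: 3.45
eef_pos: [0.523, 0.2932, 0.1461]
orientation: [-0.418, 3.114, 0.0]
contact_force: [0.4, 0.8, 0.1]
gripper_width: 0.0058
```

Run:
```python
from g import *
st()
```

```text
t 3.45 tcp [0.523  0.2932 0.1461] jaw 105.31 z [ 0.  0. -1.] F [0.4 0.8 0.1] M [ 0.01  0.01 -0.05] w 0.0058 q [-0.67  0.3   0.1   1.6  -0.03  1.25  1.28]
```

Run:
```python
from g import *
s=ctrl.snapshot("scene"); np.savez("/tmp/s2.npz",**s);c=s["frame"][180:400,300:500,::-1]; cv2.imwrite("pics/s2.png",cv2.resize(c,None,fx=2.5,fy=2.5))
s=ctrl.snapshot("side"); np.savez("/tmp/d2.npz",**s);c=s["frame"][60:280,230:450,::-1]; cv2.imwrite("pics/d2.png",cv2.resize(c,None,fx=2.5,fy=2.5))
s=ctrl.snapshot("wrist"); np.savez("/tmp/w2.npz",**s);cv2.imwrite("pics/w2.png",s["frame"][:,:,::-1])
```

```text
(no output)
```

View pics/s2.png

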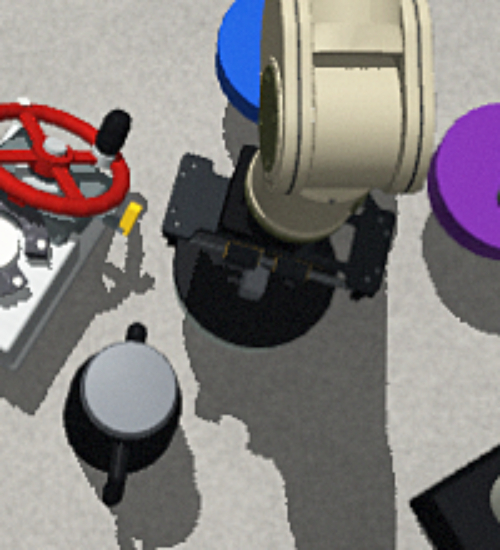

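View pics/d2.png

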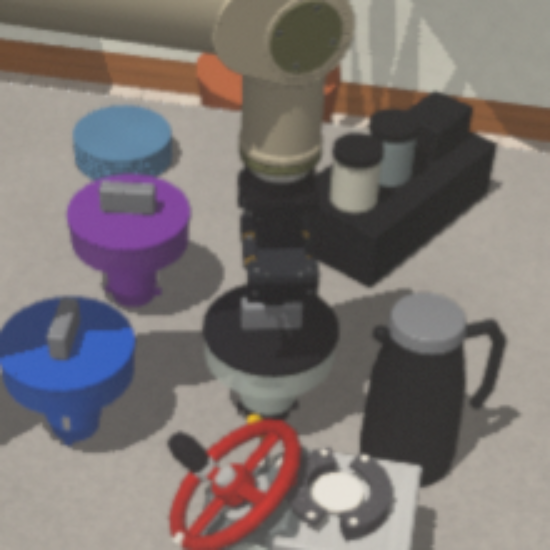

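View pics/w2.png

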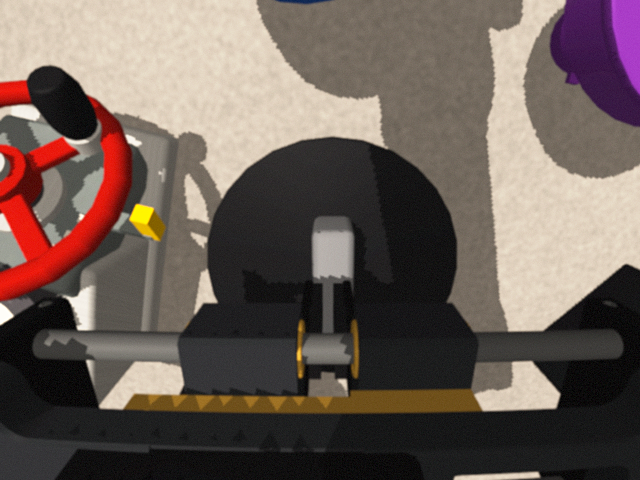

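Run:
```python
from g import *
s=load("/tmp/w2.npz"); st()
print(proj(s,ctrl.read_state()["eef_pos"]))
C=-s["R"].T@s["t"]; print(C)
P=cloud(s)
for u,v in [(332,222),(332,245),(332,272),(332,285),(327,300),(312,300),(343,300),(312,288),(327,340),(260,270)]: print((u,v),P[v,u].round(4))
c=s["frame"][200:400,230:440,::-1]; cv2.imwrite("pics/w2c.png",cv2.resize(c,None,fx=3.,fy=3.,interpolation=cv2.INTER_CUBIC))
```

```text
t 3.6 tcp [0.5229 0.2932 0.146 ] jaw 105.31 z [-0.  0. -1.] F [-0.8  0.1 -0.1] M [ 0.07  0.07 -0.02] w 0.0051 q [-0.67  0.3   0.1   1.6  -0.03  1.25  1.28]
[[325.44987813 275.69182716]]
[0.44070675 0.2716998  0.34149509]
(332, 222) [0.4861 0.2869 0.1583]
(332, 245) [0.4936 0.2888 0.1749]
(332, 272) [0.5076 0.2927 0.1756]
(332, 285) [0.5147 0.2946 0.1756]
(327, 300) [0.5239 0.2944 0.1754]
(312, 300) [0.514  0.2846 0.1989]
(343, 300) [0.5107 0.2985 0.198 ]
(312, 288) [0.5131 0.2839 0.1883]
(327, 340) [0.4902 0.2852 0.2648]
(260, 270) [0.5325 0.2531 0.1402]
```

View pics/w2c.png

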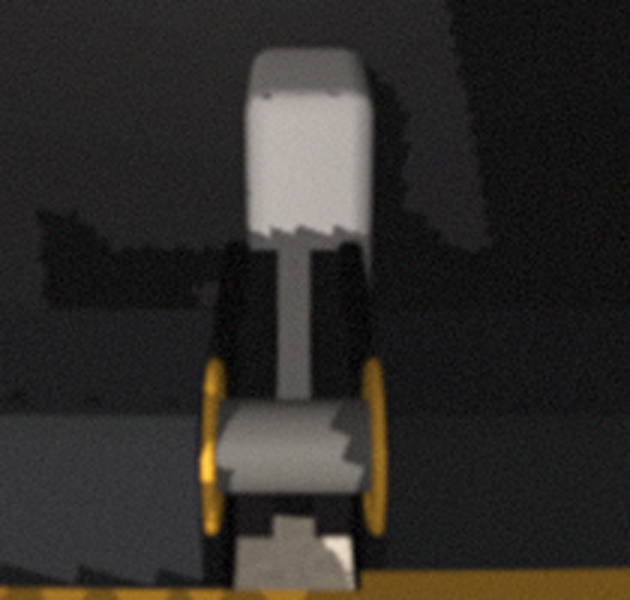

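Run:
```python
from g import *
s=load("/tmp/w2.npz"); P=cloud(s); R0=Ro.from_rotvec(ctrl.read_state()["orientation"]); T=ctrl.read_state()["eef_pos"]
Q=R0.inv().apply((P.reshape(-1,3)-T)).reshape(P.shape)*1000
for u in (308,312,316,328,338,344,348):
    print(u,[(v,Q[v,u].round(0).astype(int).tolist()) for v in range(268,312,4)])
```

```text
308 [(268, [2, -11, 6]), (272, [0, -11, 6]), (276, [-3, -11, 7]), (280, [12, -9, -32]), (284, [12, -8, -38]), (288, [12, -8, -43]), (292, [12, -8, -47]), (296, [12, -8, -52]), (300, [12, -8, -55]), (304, [12, -7, -58]), (308, [12, -7, -62])]
312 [(268, [16, -7, -26]), (272, [13, -7, -26]), (276, [11, -7, -26]), (280, [8, -7, -25]), (284, [12, -7, -38]), (288, [12, -6, -42]), (292, [11, -6, -44]), (296, [11, -6, -48]), (300, [11, -6, -53]), (304, [11, -6, -56]), (308, [10, -6, -59])]
316 [(268, [16, -5, -28]), (272, [15, -5, -29]), (276, [12, -5, -28]), (280, [11, -5, -30]), (284, [11, -5, -35]), (288, [10, -5, -39]), (292, [11, -4, -44]), (296, [11, -4, -48]), (300, [11, -4, -53]), (304, [10, -4, -56]), (308, [10, -4, -59])]
328 [(268, [18, 1, -31]), (272, [15, 1, -29]), (276, [13, 1, -29]), (280, [10, 1, -29]), (284, [8, 1, -29]), (288, [6, 1, -30]), (292, [3, 1, -29]), (296, [1, 1, -30]), (300, [-1, 1, -30]), (304, [-3, 1, -30]), (308, [-6, 1, -30])]
338 [(268, [17, 7, -30]), (272, [15, 7, -30]), (276, [13, 7, -30]), (280, [10, 7, -29]), (284, [10, 7, -35]), (288, [11, 6, -40]), (292, [11, 6, -45]), (296, [11, 6, -49]), (300, [10, 6, -52]), (304, [10, 6, -56]), (308, [10, 6, -59])]
344 [(268, [17, 10, -30]), (272, [15, 10, -30]), (276, [13, 10, -31]), (280, [12, 10, -33]), (284, [12, 9, -38]), (288, [12, 9, -43]), (292, [12, 9, -47]), (296, [12, 9, -51]), (300, [12, 9, -55]), (304, [11, 9, -57]), (308, [11, 8, -60])]
348 [(268, [17, 12, -30]), (272, [15, 12, -31]), (276, [13, 12, -30]), (280, [12, 12, -34]), (284, [12, 11, -37]), (288, [12, 11, -43]), (292, [13, 11, -48]), (296, [12, 11, -51]), (300, [12, 10, -55]), (304, [12, 10, -59]), (308, [12, 10, -63])]
```

Call:
send_rows([
  [[0,0,0],[0,0,0],60],
  [[0,0,0],[0,0,0],60],
  [[0,0,0],[0,0,0],60],
  [[0,0,0],[0,0,0],60],
  [[0,0,0],[0,0,0],60],
  [[0,0,0],[0,0,0],60],
])

```text
time_s: 4.35
eef_pos: [0.5229, 0.2932, 0.146]
orientation: [-0.419, 3.114, 0.0]
contact_force: [-0.4, -0.7, -0.1]
gripper_width: 0.0558
```

Run:
```python
from g import *
st()
s=ctrl.snapshot("wrist"); np.savez("/tmp/w3.npz",**s);cv2.imwrite("pics/w3.png",s["frame"][:,:,::-1])
s=ctrl.snapshot("side"); np.savez("/tmp/d3.npz",**s);c=s["frame"][100:240,270:420,::-1]; cv2.imwrite("pics/d3.png",cv2.resize(c,None,fx=4,fy=4,interpolation=cv2.INTER_CUBIC))
```

```text
t 4.35 tcp [0.5229 0.2932 0.146 ] jaw 105.31 z [ 0.  0. -1.] F [-0.4 -0.7 -0.1] M [ 0.05  0.01 -0.  ] w 0.0558 q [-0.67  0.3   0.1   1.6  -0.03  1.25  1.28]
```

View pics/w3.png

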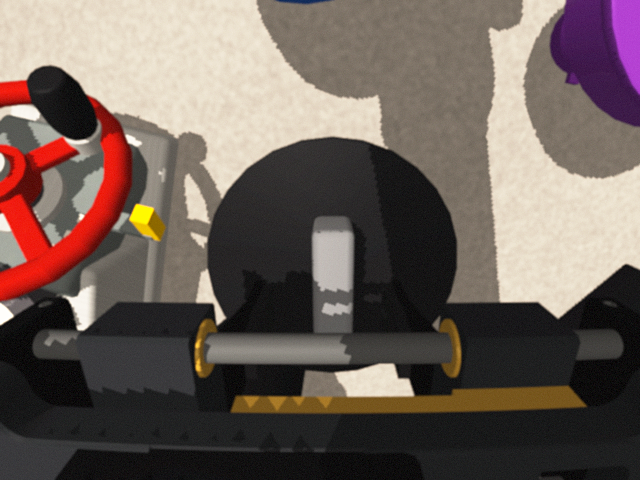

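View pics/d3.png

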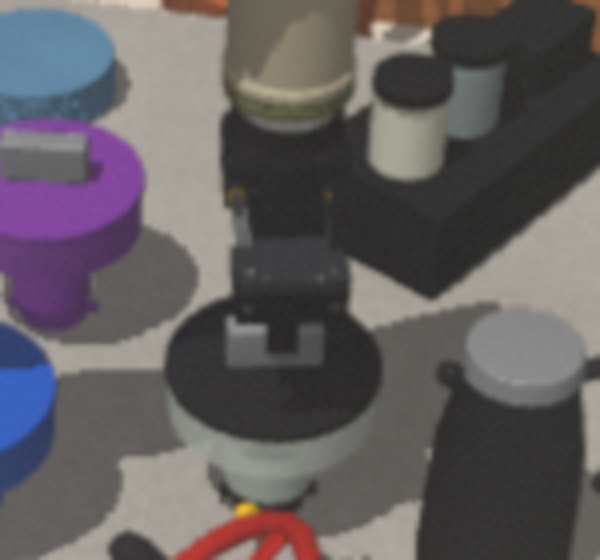

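Call:
send_rows([
  [[0,0,0],[0,0,0],24],
  [[0,0,0],[0,0,0],24],
  [[0,0,0],[0,0,0],24],
  [[0,0,0],[0,0,0],24],
  [[0,0,0],[0,0,0],24],
  [[0,0,0],[0,0,0],24],
  [[0,0,0],[0,0,0],18],
  [[0,0,0],[0,0,0],18],
])

```text
time_s: 5.45
eef_pos: [0.5229, 0.2932, 0.1461]
orientation: [-0.418, 3.114, 0.0]
contact_force: [-0.2, 0.6, -0.4]
gripper_width: 0.0189
```

Run:
```python
from g import *
st()
s=ctrl.snapshot("side"); np.savez("/tmp/d4.npz",**s);c=s["frame"][100:240,270:420,::-1]; cv2.imwrite("pics/d4.png",cv2.resize(c,None,fx=4,fy=4,interpolation=cv2.INTER_CUBIC))
s=ctrl.snapshot("wrist"); c=s["frame"][180:400,180:480,::-1];cv2.imwrite("pics/w4.png",cv2.resize(c,None,fx=2.5,fy=2.5,interpolation=cv2.INTER_CUBIC))
```

```text
t 5.45 tcp [0.5229 0.2932 0.1461] jaw 105.31 z [ 0.  0. -1.] F [-0.2  0.6 -0.4] M [0.02 0.02 0.02] w 0.0189 q [-0.67  0.3   0.1   1.6  -0.03  1.25  1.28]
```

View pics/d4.png

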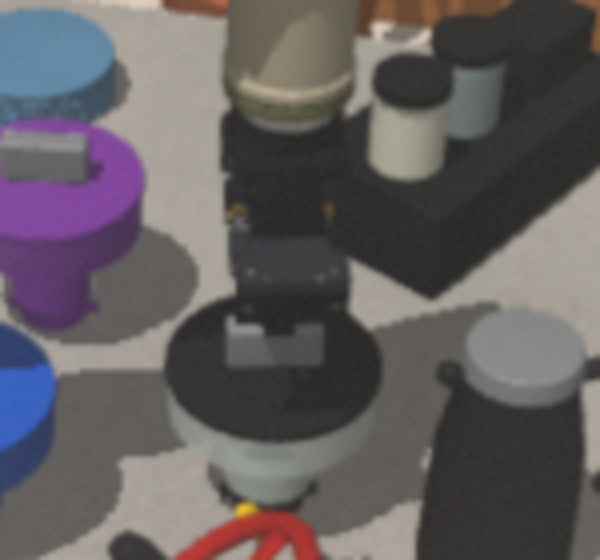

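View pics/w4.png

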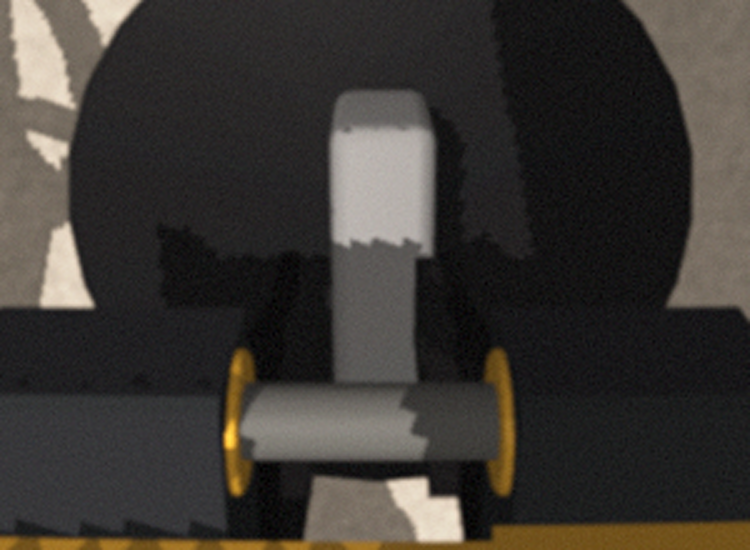

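Run:
```python
from g import *
S=ctrl.read_state();R0=Ro.from_rotvec(S["orientation"]);T=S["eef_pos"]
s=load("/tmp/d3.npz"); P=cloud(s)
sg=1 if R0.apply([0,1,0])[1]<0 else -1
for off in (28,36):
  for z in (0,-10,-20,-30):
    p=proj(s,T+R0.apply(np.array([0,sg*off,z])/1000))[0]; print(off,z,((p-[270,100])*4).round())
for n in "d3","d4":
    s=load(f"/tmp/{n}.npz"); P=cloud(s); Q=R0.inv().apply((P.reshape(-1,3)-T)).reshape(P.shape)*1000
    u=270+283//4
    print(n,[(v,Q[v,u].round(0).astype(int).tolist()) for v in range(168,198,2)])
```

```text
28 0 [273. 382.]
28 -10 [273. 371.]
28 -20 [274. 361.]
28 -30 [274. 350.]
36 0 [274. 389.]
36 -10 [274. 379.]
36 -20 [275. 368.]
36 -30 [275. 358.]
d3 [(168, [5, -82, -144]), (170, [6, -95, -148]), (172, [5, -95, -141]), (174, [5, -93, -133]), (176, [4, -86, -120]), (178, [4, -89, -117]), (180, [4, -88, -108]), (182, [-2, -36, -57]), (184, [-2, -40, -53]), (186, [-3, -39, -45]), (188, [-6, -7, -9]), (190, [-7, -8, -3]), (192, [-6, -14, 0]), (194, [-6, -19, 3]), (196, [-6, -23, 7])]
d4 [(168, [5, -89, -150]), (170, [6, -99, -152]), (172, [5, -95, -141]), (174, [5, -96, -135]), (176, [3, -81, -116]), (178, [4, -87, -114]), (180, [4, -91, -111]), (182, [-5, -16, -40]), (184, [-6, -6, -23]), (186, [-6, -8, -18]), (188, [-6, -11, -13]), (190, [-6, -9, -4]), (192, [-7, -10, 3]), (194, [-6, -18, 4]), (196, [-5, -28, 2])]
```

Run:
```python
from g import *
S=ctrl.read_state();R0=Ro.from_rotvec(S["orientation"]);T=S["eef_pos"]
for n in ("w3","w2"):
    s=load(f"/tmp/{n}.npz"); P=cloud(s); Q=R0.inv().apply((P.reshape(-1,3)-T)).reshape(P.shape)*1000
    for u in ((250,410,240,420,260,400) if n=="w3" else (312,340)):
        print(n,u,[(v,Q[v,u].round(0).astype(int).tolist()) for v in range(262,306,4)])
s=ctrl.snapshot("wrist"); P=cloud(s);Q=R0.inv().apply((P.reshape(-1,3)-T)).reshape(P.shape)*1000
for x in (0,10):
  m=(abs(Q[...,0]-x)<5)&(abs(Q[...,1])<60)&(Q[...,2]<-20)&(Q[...,2]>-70)
  for lo in range(-60,60,8):
    k=m&(Q[...,1]>=lo)&(Q[...,1]<lo+8)
    if k.sum(): print(x,lo,k.sum(),"max z",np.percentile(Q[k][:,2],98).round(0))
```

```text
w3 250 [(262, [6, -47, 7]), (266, [4, -47, 6]), (270, [1, -48, 6]), (274, [-2, -48, 6]), (278, [-4, -48, 6]), (282, [-7, -48, 7]), (286, [-10, -48, 6]), (290, [-13, -49, 6]), (294, [12, -35, -50]), (298, [12, -34, -53]), (302, [12, -33, -57])]
w3 410 [(262, [6, 53, 6]), (266, [4, 53, 6]), (270, [1, 53, 6]), (274, [-2, 54, 7]), (278, [-5, 54, 7]), (282, [-7, 54, 6]), (286, [-11, 55, 8]), (290, [-13, 55, 7]), (294, [-15, 55, 6]), (298, [-18, 55, 6]), (302, [12, 38, -57])]
w3 240 [(262, [6, -54, 7]), (266, [4, -53, 5]), (270, [1, -54, 6]), (274, [-2, -54, 7]), (278, [-4, -54, 6]), (282, [-7, -55, 7]), (286, [-10, -55, 6]), (290, [-13, -55, 6]), (294, [-15, -55, 6]), (298, [-18, -55, 6]), (302, [-21, -56, 6])]
w3 420 [(262, [85, 1, -195]), (266, [4, 59, 6]), (270, [1, 60, 7]), (274, [-2, 60, 6]), (278, [-4, 60, 6]), (282, [-7, 60, 6]), (286, [-10, 61, 7]), (290, [-12, 61, 6]), (294, [-16, 61, 6]), (298, [-18, 61, 6]), (302, [-21, 62, 6])]
w3 260 [(262, [7, -41, 6]), (266, [4, -41, 6]), (270, [1, -41, 6]), (274, [-2, -41, 6]), (278, [-4, -42, 6]), (282, [12, -33, -35]), (286, [11, -32, -3
[... 316 characters left out ...]
, [11, 34, -55])]
w2 312 [(262, [19, -7, -26]), (266, [17, -7, -26]), (270, [15, -7, -26]), (274, [12, -7, -25]), (278, [10, -7, -26]), (282, [13, -7, -37]), (286, [12, -6, -40]), (290, [12, -6, -45]), (294, [11, -6, -47]), (298, [10, -6, -50]), (302, [10, -6, -53])]
w2 340 [(262, [20, 8, -29]), (266, [19, 8, -30]), (270, [16, 8, -30]), (274, [14, 8, -30]), (278, [11, 8, -29]), (282, [9, 8, -29]), (286, [10, 8, -37]), (290, [11, 7, -42]), (294, [10, 7, -45]), (298, [11, 7, -51]), (302, [11, 7, -55])]
0 -12 160 max z -26.0
0 -4 251 max z -28.0
0 4 304 max z -29.0
10 -20 472 max z -35.0
10 -12 476 max z -27.0
10 -4 261 max z -29.0
10 4 430 max z -29.0
10 12 705 max z -27.0
10 20 28 max z -60.0
```

Call:
send_rows([
  [[-1,0,-6],[0,0,0],70],
  [[-1,0,-6],[0,0,0],70],
  [[-1,0,-6],[0,0,0],70],
  [[-1,0,-6],[0,0,0],70],
  [[-1,0,-6],[0,0,0],70],
  [[-1,0,10],[0,0,0],70],
  [[-1,0,20],[0,0,0],70],
  [[-1,0,25],[0,0,0],70],
  [[-1,0,30],[0,0,0],70],
  [[-1,0,30],[0,0,0],70],
])

```text
time_s: 6.85
eef_pos: [0.5238, 0.2934, 0.1157]
orientation: [0.418, -3.113, 0.0]
contact_force: [0.4, -0.1, 0.8]
gripper_width: 0.0702
```

Run:
```python
from g import *
st()
s=ctrl.snapshot("side"); np.savez("/tmp/d5.npz",**s);c=s["frame"][100:240,270:420,::-1]; cv2.imwrite("pics/d5.png",cv2.resize(c,None,fx=4,fy=4,interpolation=cv2.INTER_CUBIC))
```

```text
t 6.85 tcp [0.5238 0.2934 0.1157] jaw 105.31 z [-0. -0. -1.] F [ 0.4 -0.1  0.8] M [ 0.09  0.01 -0.02] w 0.0702 q [-0.67  0.33  0.1   1.63 -0.04  1.19  1.28]
```

View pics/d5.png

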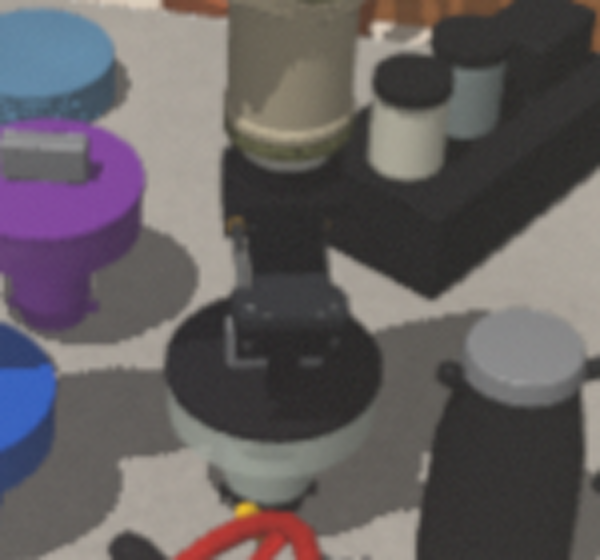

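The hand has gone below lid height by its own reading without touching anything. The real tips are about 33 mm short of the reported TCP. I'll close here.

Call:
send_rows([
  [[0,0,0],[0,0,0],10],
  [[0,0,0],[0,0,0],10],
  [[0,0,0],[0,0,0],10],
  [[0,0,0],[0,0,0],10],
  [[0,0,0],[0,0,0],10],
  [[0,0,0],[0,0,0],10],
  [[0,0,0],[0,0,0],10],
  [[0,0,0],[0,0,0],10],
])

```text
time_s: 7.9
eef_pos: [0.5238, 0.2935, 0.116]
orientation: [0.419, -3.113, -0.0]
contact_force: [0.2, 0.2, -1.1]
gripper_width: 0.0218
```

Run:
```python
from g import *
st()
s=ctrl.snapshot("wrist"); np.savez("/tmp/w6.npz",**s); cv2.imwrite("pics/w6.png",s["frame"][:,:,::-1])
```

```text
t 7.9 tcp [0.5238 0.2935 0.116 ] jaw 105.31 z [-0.  0. -1.] F [ 0.2  0.2 -1.1] M [ 0.17  0.02 -0.02] w 0.0218 q [-0.67  0.33  0.1   1.63 -0.04  1.19  1.28]
```

View pics/w6.png

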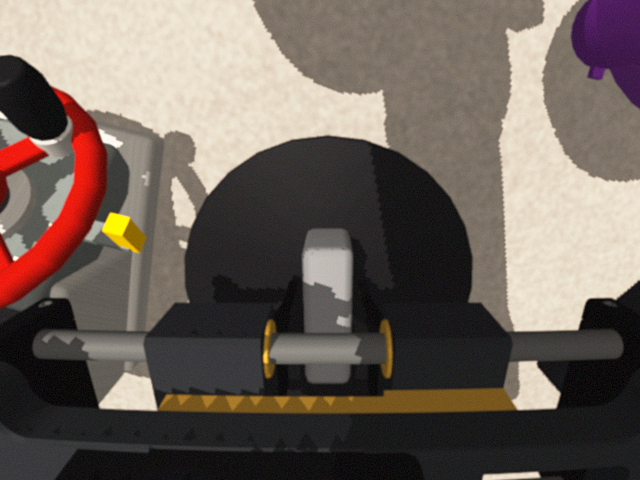

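Run:
```python
from g import *
delta([.638,.064,.306],goalR(1.1))
```

```text
shift mm [ -49.5 -251.4 -190. ] turn [ 0.0000e+00 -1.0000e-04  1.8189e+00]
```

Call:
send_rows([
  [[0,0,-15],[0,0,0],10],
  [[0,0,-40],[0,0,0],10],
  [[0,0,-80],[0,0,0],10],
  [[0,0,-125],[0,0,0],10],
  [[0,0,-165],[0,0,0.1],10],
  [[-3,-16,-190],[0,0,0.25],10],
  [[-8,-40,-190],[0,0,0.4],10],
  [[-13,-68,-190],[0,0,0.56],10],
  [[-19,-98,-190],[0,0,0.72],10],
  [[-25,-128,-190],[0,0,0.88],10],
  [[-31,-158,-190],[0,0,1.04],10],
  [[-37,-186,-190],[0,0,1.2],10],
  [[-42,-212,-190],[0,0,1.36],10],
  [[-46,-232,-190],[0,0,1.52],10],
  [[-48,-244,-190],[0,0,1.66],10],
  [[-49.5,-250,-190],[0,0,1.76],10],
  [[-49.5,-251.4,-190],[0,0,1.819],10],
  [[-49.5,-251.4,-190],[0,0,1.819],10],
  [[-49.5,-251.4,-190],[0,0,1.819],10],
])

```text
time_s: 10.32
eef_pos: [0.6379, 0.0642, 0.3063]
orientation: [-2.198, -2.244, -0.0]
contact_force: [0.5, 0.3, -5.4]
gripper_width: 0.0219
```

Run:
```python
from g import *
st()
for n in ("scene","side","wrist"):
    s=ctrl.snapshot(n); np.savez(f"/tmp/{n}7.npz",**s)
    c=s["frame"][:,:,::-1]
    if n=="scene": c=cv2.resize(c[180:400,190:420],None,fx=2.7,fy=2.7)
    if n=="side": c=cv2.resize(c[100:330,250:480],None,fx=2.6,fy=2.6)
    cv2.imwrite(f"pics/{n}7.png",c)
```

```text
t 10.32 tcp [0.6379 0.0642 0.3063] jaw 1.18 z [-0.  0. -1.] F [ 0.5  0.3 -5.4] M [-0.05  0.05 -0.04] w 0.0219 q [-0.51  0.36  0.48  1.23 -0.16  1.59 -0.04]
```

View pics/scene7.png

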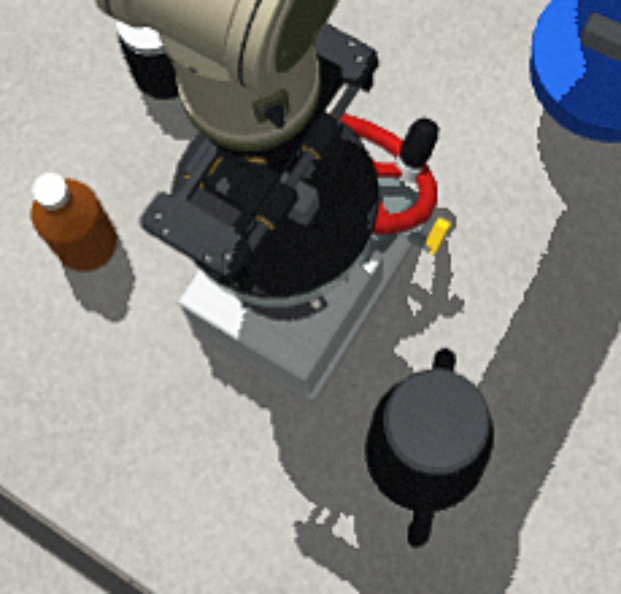

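View pics/side7.png

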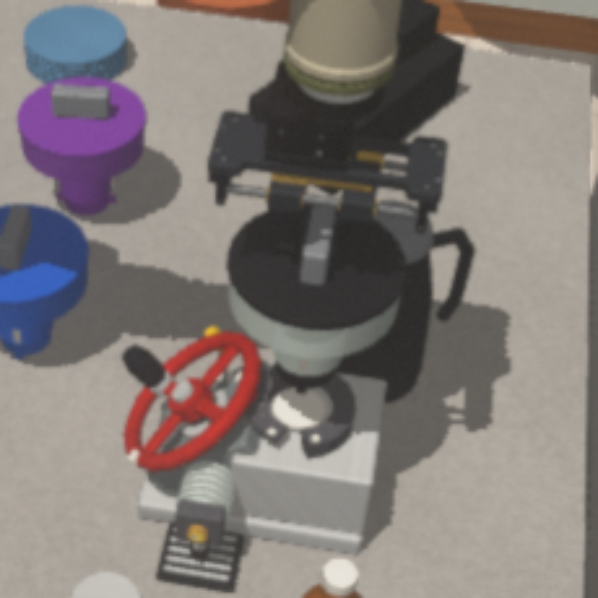

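View pics/wrist7.png

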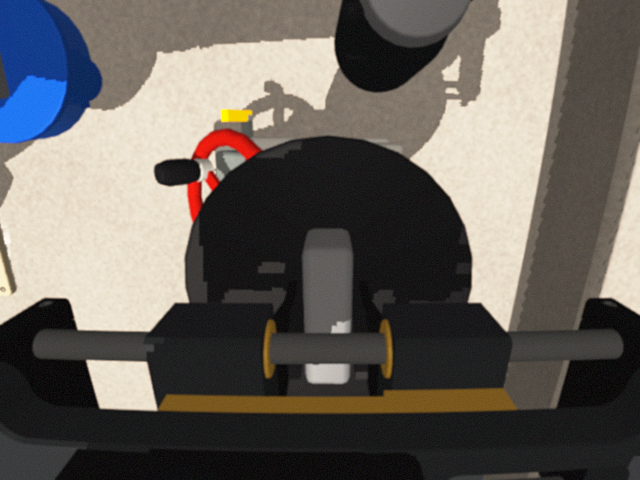

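```bash
cat > lid.py <<'E'
from h import *
from scipy.optimize import least_squares
def lid(s,c0,zt):
    P=cloud(s)
    m=(np.hypot(P[...,0]-c0[0],P[...,1]-c0[1])<.1)&(abs(P[...,2]-zt)<.006)
    m=cv2.medianBlur(m.astype(np.uint8),5)
    cs=np.concatenate([c[:,0] for c in cv2.findContours(m,0,cv2.CHAIN_APPROX_NONE)[0] if len(c)>15])
    X=onplane(s,cs[:,0],cs[:,1],zt)[:,:2]*1000
    X=X[abs(np.hypot(*(X-np.array(c0)*1000).T)-80)<7]
    f=lambda p:np.hypot(*(X-p).T)-79.5
    r=least_squares(f,np.array(c0)*1000,loss="soft_l1",f_scale=.7)
    return r.x,len(X),np.median(abs(r.fun)),np.median(P[m>0][:,2])
E
python3 - <<'E'
from lid import *
for n in ("scene","side","wrist"):
    s=load(f"/tmp/{n}7.npz"); print(n,lid(s,(.638,.065),.331))
    s=load("/tmp/w1.npz" if n=="wrist" else f"/tmp/{n}0.npz"); print("  before",lid(s,(.523,.294),.140))
E
```

```text
scene (array([639.20183766,  66.17147082]), 140, np.float64(0.8192845950982957), np.float64(0.33157808447263526))
  before (array([522.71792533, 294.93947122]), 181, np.float64(1.3856437570284612), np.float64(0.14119605452974104))
side (array([641.34248698,  63.98304933]), 134, np.float64(0.7512791494106494), np.float64(0.33193219562304227))
  before (array([524.61958559, 295.0703647 ]), 130, np.float64(0.9209590500914686), np.float64(0.14225496905113894))
wrist (array([636.8826168 ,  66.69125188]), 472, np.float64(0.47617077844278555), np.float64(0.32994928935830814))
  before (array([519.42445692, 296.61079016]), 400, np.float64(0.9588852211494867), np.float64(0.13977021629265415))
```

Call:
send_rows([
  [[0.7,-1.7,15],[0,0,0],10],
  [[0.7,-1.7,30],[0,0,0],10],
  [[0.7,-1.7,40],[0,0,0],10],
  [[0.7,-1.7,44],[0,0,0],10],
  [[0.7,-1.7,44],[0,0,0],10],
])

```text
time_s: 11.1
eef_pos: [0.6363, 0.0647, 0.2619]
orientation: [-2.2, -2.242, 0.0]
contact_force: [-0.4, 0.5, -4.8]
gripper_width: 0.0218
```

Run:
```python
from g import *
from lid import lid
S=st()
for n in ("scene","side"):
    s=ctrl.snapshot(n); np.savez(f"/tmp/{n}8.npz",**s)
    print(n,lid(s,(.638,.065),S["eef_pos"][2]+.025)[:3])
    c=s["frame"][:,:,::-1]
    if n=="scene": c=cv2.resize(c[220:320,240:360],None,fx=5,fy=5,interpolation=cv2.INTER_CUBIC)
    if n=="side": c=cv2.resize(c[170:300,290:430],None,fx=4.5,fy=4.5,interpolation=cv2.INTER_CUBIC)
    cv2.imwrite(f"pics/{n}8.png",c)
```

```text
t 11.1 tcp [0.6363 0.0647 0.2619] jaw 1.09 z [-0.  0. -1.] F [-0.4  0.5 -4.8] M [-0.06  0.08  0.04] w 0.0218 q [-0.52  0.36  0.47  1.32 -0.16  1.5  -0.04]
scene (array([638.2132016 ,  66.63521428]), 114, np.float64(0.6758812735425295))
side (array([639.98635324,  64.12681605]), 129, np.float64(0.7948466274315251))
```

View pics/side8.png

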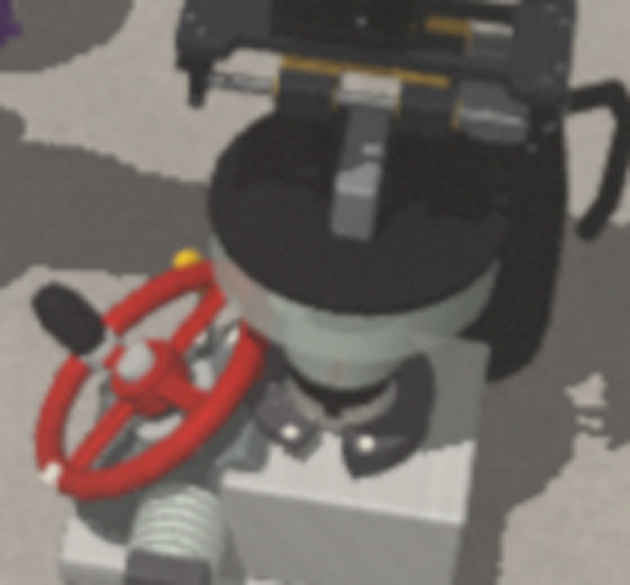

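View pics/scene8.png

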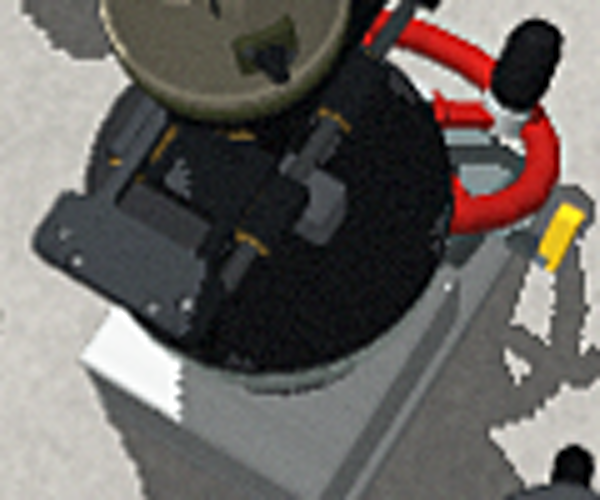

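Call:
send_rows([
  [[0.5,-0.7,3],[0,0,0],10],
  [[0.5,-0.7,6],[0,0,0],10],
  [[0.5,-0.7,9],[0,0,0],10],
  [[0.5,-0.7,10.5],[0,0,0],10],
  [[0.5,-0.7,10.5],[0,0,0],10],
])

```text
time_s: 11.82
eef_pos: [0.6356, 0.0652, 0.2514]
orientation: [-2.2, -2.242, 0.0]
contact_force: [-0.3, 1.2, -4.7]
gripper_width: 0.0217
```

Run:
```python
from g import *
st()
```

```text
t 11.82 tcp [0.6356 0.0652 0.2514] jaw 1.09 z [-0.  0. -1.] F [-0.3  1.2 -4.7] M [-0.05  0.06  0.01] w 0.0217 q [-0.52  0.36  0.47  1.34 -0.16  1.48 -0.04]
```

Call:
send_rows([
  [[0,0,2],[0,0,0],10],
  [[0,0,5],[0,0,0],10],
  [[0,0,7],[0,0,0],10],
  [[0,0,7],[0,0,0],10],
])

```text
time_s: 12.32
eef_pos: [0.6359, 0.0652, 0.2452]
orientation: [2.2, 2.242, 0.002]
contact_force: [-0.0, -0.2, 1.5]
gripper_width: 0.0219
```

Run:
```python
from g import *
st()
```

```text
t 12.32 tcp [0.6359 0.0652 0.2452] jaw 1.09 z [ 0.001  0.    -1.   ] F [-0.  -0.2  1.5] M [-0.09  0.3  -0.  ] w 0.0219 q [-0.52  0.36  0.47  1.36 -0.16  1.46 -0.04]
```

Call:
send_rows([
  [[0,0,3],[0,0,0],10],
  [[0,0,6],[0,0,0],10],
  [[0,0,8],[0,0,0],10],
  [[0,0,8],[0,0,0],10],
])

```text
time_s: 12.82
eef_pos: [0.6362, 0.0652, 0.2376]
orientation: [2.2, 2.242, 0.003]
contact_force: [-0.2, -0.8, 8.6]
gripper_width: 0.0219
```

Run:
```python
from g import *
st()
```

```text
t 12.82 tcp [0.6362 0.0652 0.2376] jaw 1.09 z [ 0.002  0.001 -1.   ] F [-0.2 -0.8  8.6] M [-0.17  0.37 -0.04] w 0.0219 q [-0.52  0.36  0.47  1.37 -0.16  1.45 -0.04]
```

Call:
send_rows([
  [[0,0,1.2],[0,0,0],10],
  [[0.1,0.1,1.2],[0,0,0.1],10],
  [[0.2,0.2,1.2],[0,0,0.2],10],
  [[0.3,0.2,1.2],[0,0,0.3],10],
  [[0.4,0.3,1.2],[0,0,0.4],10],
  [[0.4,0.3,1.2],[0,0,0.4],10],
])

```text
time_s: 13.58
eef_pos: [0.6367, 0.0654, 0.2367]
orientation: [2.602, 1.758, 0.004]
contact_force: [-0.2, -1.7, 9.3]
gripper_width: 0.0216
```

Run:
```python
from g import *
st()
```

```text
t 13.57 tcp [0.6367 0.0654 0.2367] jaw -21.93 z [ 0.003  0.    -1.   ] F [-0.2 -1.7  9.3] M [-0.21  0.54 -0.11] w 0.0216 q [-0.57  0.37  0.53  1.37 -0.18  1.45 -0.42]
```

Call:
send_rows([
  [[0.1,0,0],[0,0,0.12],10],
  [[0.2,0,0],[0,0,0.24],10],
  [[0.3,0,0],[0,0,0.36],10],
  [[0.5,0.1,0],[0,0,0.48],10],
  [[0.6,0.1,0],[0,0,0.6],10],
  [[0.7,0.1,0],[0,0,0.72],10],
  [[0.8,0.2,0],[0,0,0.84],10],
  [[0.9,0.2,0],[0,0,0.96],10],
  [[1,0.2,0],[0,0,1.08],10],
  [[1,0.2,0],[0,0,1.15],10],
  [[1,0.2,0],[0,0,1.15],10],
])

```text
time_s: 14.95
eef_pos: [0.6374, 0.0663, 0.2367]
orientation: [-3.141, -0.061, -0.005]
contact_force: [-1.4, -0.1, 10.1]
gripper_width: 0.0218
```

Run:
```python
from g import *
st()
```

```text
t 14.95 tcp [0.6374 0.0663 0.2367] jaw -87.78 z [ 0.003  0.    -1.   ] F [-1.4 -0.1 10.1] M [-0.15  0.34 -0.01] w 0.0218 q [-0.7   0.4   0.73  1.38 -0.27  1.46 -1.52]
```

Call:
send_rows([
  [[0,0,0],[0,0,0.03],10],
  [[0,0,0],[0,0,0.06],10],
  [[0,0,0],[0,0,0.06],10],
])

```text
time_s: 15.32
eef_pos: [0.6375, 0.066, 0.2368]
orientation: [3.141, -0.031, 0.005]
contact_force: [0.4, -1.6, 9.8]
gripper_width: 0.0224
```

Run:
```python
from g import *
st()
```

```text
t 15.32 tcp [0.6375 0.066  0.2368] jaw -91.14 z [ 0.003 -0.    -1.   ] F [ 0.4 -1.6  9.8] M [-0.54  0.12  0.81] w 0.0224 q [-0.71  0.41  0.74  1.38 -0.27  1.46 -1.57]
```

Call:
send_rows([
  [[0,0,-1],[0,0,0.05],10],
  [[0,0,-3],[0,0,0.04],10],
  [[0,0,-3],[0,0,0.04],10],
  [[0,0,-3],[0,0,0.04],50],
  [[0,0,-3],[0,0,0.04],50],
  [[0,0,-3],[0,0,0.04],50],
  [[0,0,-3],[0,0,0.04],50],
  [[0,0,-30],[0,0,0.04],50],
  [[0,0,-60],[0,0,0.04],50],
  [[0,0,-90],[0,0,0.04],50],
])

```text
time_s: 16.58
eef_pos: [0.6363, 0.0664, 0.3263]
orientation: [-3.14, 0.095, 0.0]
contact_force: [0.3, 0.2, -0.6]
gripper_width: 0.05
```

Run:
```python
from g import *
from lid import lid
st()
for n in ("scene","side"):
    s=ctrl.snapshot(n); np.savez(f"/tmp/{n}9.npz",**s)
    print(lid(s,(.638,.066),.265))
    c=s["frame"][:,:,::-1]
    if n=="scene": c=cv2.resize(c[200:340,220:380],None,fx=4,fy=4,interpolation=cv2.INTER_CUBIC)
    if n=="side": c=cv2.resize(c[150:300,270:430],None,fx=4,fy=4,interpolation=cv2.INTER_CUBIC)
    cv2.imwrite(f"pics/{n}9.png",c)
```

```text
t 16.57 tcp [0.6363 0.0664 0.3263] jaw -93.45 z [-0.  0. -1.] F [ 0.3  0.2 -0.6] M [-0.02  0.19  0.05] w 0.05 q [-0.69  0.4   0.76  1.2  -0.27  1.64 -1.62]
(array([641.5221389 ,  66.51963474]), 125, np.float64(0.6056109834775469), np.float64(0.2646269592293986))
(array([643.19535099,  64.08373554]), 152, np.float64(0.8085811478027196), np.float64(0.26517091105417345))
```

View pics/side9.png

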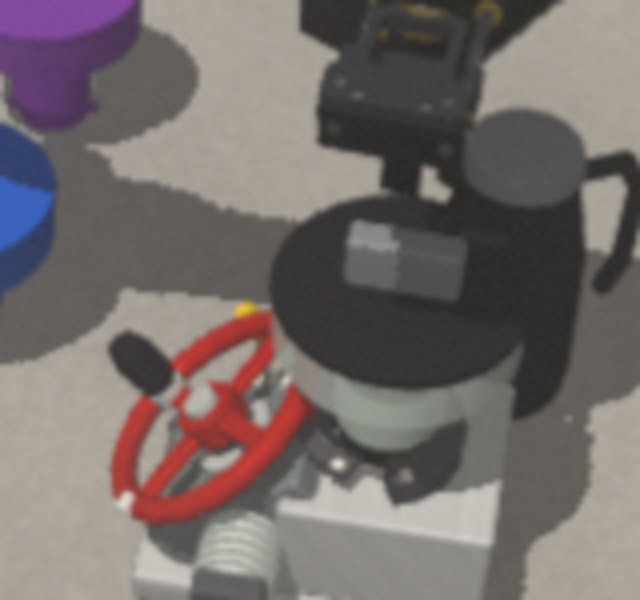

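View pics/scene9.png

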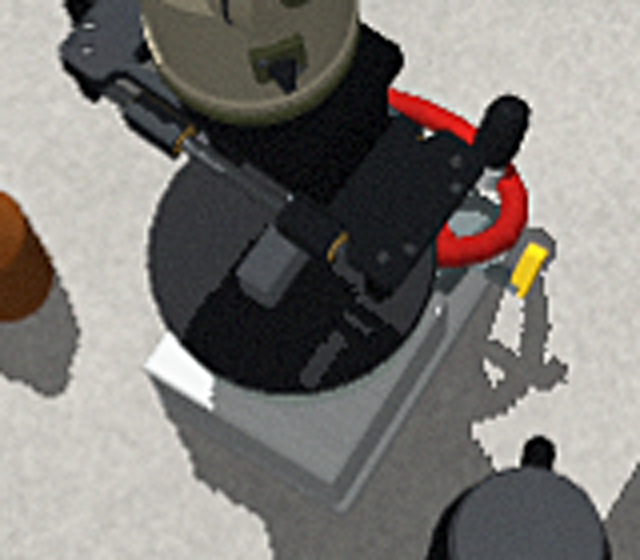

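Jar is locked: lid top at 0.265, so the foot is 15 mm down, and the bar lies along x. Next I'll measure the wheel and knob.

```bash
cat > wh.py <<'E'
from h import *
yaw=.02; C=np.array([.638,.066,.140])
Rz=Ro.from_rotvec([0,0,yaw]).as_matrix()
hub=C+Rz@np.array([-.110,0,-.023])
ax=Rz@np.array([-.643,0,.766]); up=Rz@np.array([.766,0,.643]); ri=Rz@np.array([0,-1,0])
B=np.c_[up,ri,ax]
def wf(P): return (P-hub)@B*1000
def knob(q,h=34,off=0): return hub+.062*(np.cos(q)*up+np.sin(q)*ri)+h/1000*ax
def meas(s,n=""):
    P=cloud(s); W=wf(P); hsv=cv2.cvtColor(s["frame"],cv2.COLOR_RGB2HSV)
    rr=np.hypot(W[...,0],W[...,1])
    k=(hsv[...,2]<75)&(rr>35)&(rr<95)&(W[...,2]>14)&(W[...,2]<66)
    k=cv2.morphologyEx(k.astype(np.uint8),cv2.MORPH_OPEN,np.ones((3,3)))
    nn,l,st,ce=cv2.connectedComponentsWithStats(k)
    for i in sorted(range(1,nn),key=lambda i:-st[i,4])[:2]:
        X=W[l==i]; 
        # circle fit r=15 in wheel plane, side points
        from scipy.optimize import least_squares
        Y=X[(X[:,2]<50)]
        e=X[X[:,2]>54]; m=X[:,:2].mean(0)
        print(n,"knob px",st[i,4],ce[i].round(0),"mean",X.mean(0).round(1),"q",np.degrees(np.arctan2(m[1],m[0])).round(1),"cap",len(e),e.mean(0).round(1) if len(e) else None)
        if len(Y)>20:
            o=least_squares(lambda p:np.hypot(*(Y[:,:2]-p).T)-15,m,loss="soft_l1"); print("   fit",o.x.round(1),np.hypot(*o.x).round(1),"q rad",np.arctan2(o.x[1],o.x[0]).round(3))
    red=((hsv[...,0]<8)|(hsv[...,0]>172))&(hsv[...,1]>150)&(hsv[...,2]>60)&(rr<100)&(abs(W[...,2])<20)
    X=W[red&(rr>60)]; o=least_squares(lambda p:np.hypot(*(X[:,:2]-p).T)-80,[0,0],loss="soft_l1"); print("   rim centre",o.x.round(1),"h",np.percentile(X[:,2],[5,50,95]).round(1))
    m=(hsv[...,2]>170)&(hsv[...,1]<50)&(rr>70)&(rr<95)&(abs(W[...,2])<16)
    if m.sum(): print("   mark",m.sum(),np.degrees(np.arctan2(W[m][:,1].mean(),W[m][:,0].mean())).round(1))
E
python3 - <<'E'
from wh import *
for n in ("scene0","side0","w1","side9"): meas(load(f"/tmp/{n}.npz"),n)
E
```

```text
scene0 knob px 184 [345. 233.] mean [-36.7 -40.9  40.4] q -132.0 cap 36 [-42.7 -40.3  57.2]
   fit [-47.2 -39.4] 61.5 q rad -2.446
   rim centre [ 6.4 -1.1] h [-0.7  7.  10.9]
   mark 14 124.2
side0 knob px 140 [305. 240.] mean [-37.5 -32.2  39.3] q -139.3 cap 20 [-41.1 -35.8  56.6]
   fit [-44.2 -42. ] 61.0 q rad -2.382
   rim centre [6.4 4.2] h [-0.1  6.   9.9]
   mark 11 129.0
w1 knob px 946 [174. 113.] mean [-41.9 -45.7  44.8] q -132.5 cap 320 [-46.3 -42.5  57.2]
   fit [-49.5 -40.3] 63.8 q rad -2.458
   rim centre [ 0.1 -4.8] h [ 1.9  8.2 10.5]
   mark 83 131.5
side9 knob px 142 [305. 240.] mean [-37.7 -32.2  39.3] q -139.5 cap 24 [-40.2 -35.8  56. ]
   fit [-44.7 -41.9] 61.3 q rad -2.389
   rim centre [7.9 3.5] h [-0.5  5.7 10.1]
   mark 11 128.0
```

Run:
```python
from wh import *
from g import goalR,delta,st
s=load("/tmp/w1.npz"); W=wf(cloud(s)); r=np.hypot(W[...,0],W[...,1])
for a,b in((0,12),(12,22),(22,40)): 
    x=W[(r>=a)&(r<b)&(abs(W[...,2])<80)][:,2]; print(a,b,np.percentile(x,[50,90,98]).round(0))
st()
R=goalR(-88.9,40); print(R.as_matrix().round(3),ax)
q=-2.42
print("knob mid",knob(q).round(4))
pre=knob(q,h=-15+90); fin=knob(q,h=-15)
print("pre",pre.round(4),"fin",fin.round(4)); delta(pre,R)
R2=goalR(-88.9,0); delta([pre[0]-.0,pre[1],.40],R2)
```

```text
0 12 [18. 19. 19.]
12 22 [11. 13. 18.]
22 40 [-19.   5.  10.]
t 16.68 tcp [0.6375 0.0661 0.3287] jaw -93.46 z [ 0.005  0.001 -1.   ] F [0.2 0.1 0.5] M [-0.08  0.16  0.03] w 0.0501 q [-0.69  0.4   0.76  1.2  -0.27  1.64 -1.62]
[[ 0.766  0.019  0.643]
 [ 0.015 -1.     0.012]
 [ 0.643  0.    -0.766]] [-0.6428714  -0.01285914  0.766     ]
knob mid [0.4697 0.1036 0.1131]
pre [0.4433 0.1031 0.1445] fin [0.5012 0.1042 0.0756]
shift mm [-196.9  -25.   183.3] turn [ 0.027   0.6931 -0.0766]
shift mm [-195.7  -25.3  -72.2] turn [-0.0008 -0.0047 -0.0796]
```

Run:
```python
from lid import *
for n in ("scene9","side9"):
    s=load(f"/tmp/{n}.npz"); print(n,lid(s,(.31,.215),.140))
```

```text
scene9 (array([300.13313824, 214.98694908]), 68, np.float64(0.9713194682843209), np.float64(0.14122307593744277))
side9 (array([302.46924156, 214.67168223]), 81, np.float64(0.7985521054446707), np.float64(0.14209665688841228))
```

Call:
send_rows([
  [[-40,-5,-10],[0,0,-0.02],50],
  [[-90,-12,-10],[0,0.05,-0.04],50],
  [[-140,-18,-5],[0.01,0.2,-0.06],50],
  [[-180,-23,0],[0.02,0.36,-0.07],50],
  [[-197,-25,20],[0.025,0.52,-0.076],50],
  [[-197,-25,50],[0.027,0.69,-0.077],50],
  [[-197,-25,85],[0.027,0.693,-0.077],50],
  [[-197,-25,120],[0.027,0.693,-0.077],50],
  [[-197,-25,120],[0.027,0.693,-0.077],50],
])

```text
time_s: 17.8
eef_pos: [0.4683, 0.0966, 0.1968]
orientation: [2.942, -0.023, 1.031]
contact_force: [1.4, -4.4, 1.4]
gripper_width: 0.0498
```

Run:
```python
from wh import *
from g import *
st(); delta(knob(-2.42,h=75),goalR(-88.9,40))
s=ctrl.snapshot("wrist"); np.savez("/tmp/w10.npz",**s); cv2.imwrite("pics/w10.png",s["frame"][:,:,::-1])
meas(s)
```

```text
t 17.8 tcp [0.4683 0.0966 0.1968] jaw -91.27 z [ 0.624 -0.028 -0.781] F [ 1.4 -4.4  1.4] M [-0.35  0.63 -0.27] w 0.0498 q [-0.54 -0.5  -0.06  2.39  0.53  0.76 -2.49]
shift mm [-52.2  -6.9  25. ] turn [ 0.04    0.0239 -0.0207]
 knob px 1358 [319. 302.] mean [-42.  -40.8  49.1] q -135.8 cap 633 [-46.6 -40.5  57.6]
   fit [-49.4 -40.4] 63.8 q rad -2.455
   rim centre [-1.7 -1.5] h [ 3.9  8.7 10.7]
   mark 148 131.4
```

View pics/w10.png

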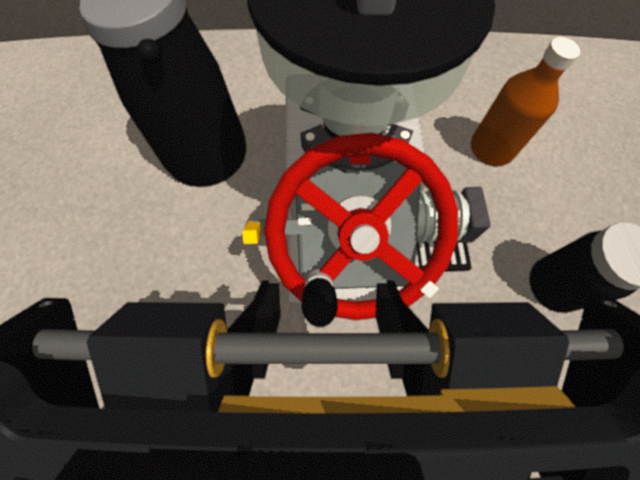

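At 40° tilt this low down, joints 2 and 4 reach their limits. I'll enter with about 20° tilt and bring the tilt in as the knob rises.

```bash
cat >> wh.py <<'E'
def goal(q,tilt,back=0,hp=36,L=.049,jaw=-88.9):
    from g import goalR
    R=goalR(jaw,tilt); z=R.as_matrix()[:,2]
    return knob(q,h=hp)+(L-back)*z, R
E
python3 - <<'E'
from wh import *
from g import *
for t in (15,20,25):
  for b in (.08,0):
    p,R=goal(-2.42,t,b); print(t,b,p.round(3)); delta(p,R)
E
```

```text
15 0.08 [0.46  0.103 0.145]
shift mm [-25.5  -8.3  28.8] turn [ 0.0396 -0.4037 -0.0185]
15 0 [0.481 0.104 0.067]
shift mm [-56.9 -11.1 102.3] turn [ 0.0396 -0.4037 -0.0185]
20 0.08 [0.458 0.103 0.144]
shift mm [-28.   -8.2  27.8] turn [ 0.0403 -0.3165 -0.0167]
20 0 [0.485 0.104 0.069]
shift mm [-52.9 -11.2 103.8] turn [ 0.0403 -0.3165 -0.0167]
25 0.08 [0.455 0.103 0.143]
shift mm [-30.6  -8.2  27.1] turn [ 0.0409 -0.2292 -0.0149]
25 0 [0.489 0.104 0.07 ]
shift mm [-48.8 -11.3 104.9] turn [ 0.0409 -0.2292 -0.0149]
```

Call:
send_rows([
  [[-5,-3,-10],[0,-0.12,0],50],
  [[-10,-5,0],[0.02,-0.25,0],50],
  [[-18,-7,12],[0.03,-0.36,-0.01],50],
  [[-25,-8,22],[0.04,-0.4,-0.018],50],
  [[-25,-8,25],[0.04,-0.4,-0.018],50],
  [[-25,-8,25],[0.04,-0.4,-0.018],50],
])

```text
time_s: 18.6
eef_pos: [0.4608, 0.1138, 0.1596]
orientation: [-3.098, -0.05, -0.415]
contact_force: [-0.7, 0.0, -0.4]
gripper_width: 0.0502
```

Run:
```python
from wh import *
from g import *
st(); p,R=goal(-2.42,15,.08); delta(p,R)
s=ctrl.snapshot("wrist"); np.savez("/tmp/w11.npz",**s); cv2.imwrite("pics/w11.png",s["frame"][:,:,::-1])
meas(s)
```

```text
t 18.6 tcp [0.4608 0.1138 0.1596] jaw -88.07 z [ 0.263  0.02  -0.965] F [-0.7  0.  -0.4] M [-0.04  0.45  0.05] w 0.0502 q [-0.69 -0.22  0.25  2.13  0.18  0.99 -2.06]
shift mm [-4.6 10.5 14.1] turn [-0.0148 -0.0044  0.011 ]
 knob px 2049 [344. 256.] mean [-40.  -41.   44.1] q -134.3 cap 642 [-45.5 -40.6  57.4]
   fit [-49.5 -40.4] 63.9 q rad -2.457
   rim centre [-1.2 -2.5] h [ 3.1  8.7 10.6]
   mark 165 131.3
```

View pics/w11.png

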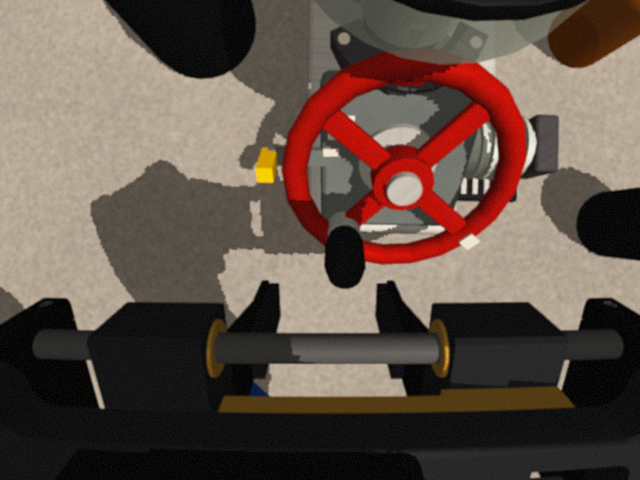

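Run:
```python
from wh import *
from g import *
for b in (.05,0): p,R=goal(-2.43,18,b); delta(p,R)
```

```text
shift mm [-5.4 11.5 44.6] turn [-0.0154  0.0475  0.0106]
shift mm [-3.  12.3 94.5] turn [-0.0154  0.0475  0.0106]
```

Call:
send_rows([
  [[-5,10,20],[-0.015,0.04,0.01],50],
  [[-5,12,45],[-0.015,0.047,0.01],50],
  [[-4,12,65],[-0.015,0.047,0.01],50],
  [[-3,12,75],[-0.015,0.047,0.01],50],
  [[-3,12,75],[-0.015,0.047,0.01],50],
])

```text
time_s: 19.27
eef_pos: [0.4783, 0.1031, 0.0866]
orientation: [-3.1, -0.03, -0.489]
contact_force: [-1.3, -0.2, -0.2]
gripper_width: 0.0505
```

Run:
```python
from wh import *
from g import *
st(); p,R=goal(-2.43,18,0); delta(p,R)
s=ctrl.snapshot("wrist"); cv2.imwrite("pics/w12.png",s["frame"][:,:,::-1])
s=ctrl.snapshot("side"); c=s["frame"][150:300,240:400,::-1];cv2.imwrite("pics/d12.png",cv2.resize(c,None,fx=4,fy=4,interpolation=cv2.INTER_CUBIC))
```

```text
t 19.27 tcp [0.4783 0.1031 0.0866] jaw -88.88 z [ 0.308  0.006 -0.951] F [-1.3 -0.2 -0.2] M [-0.06  0.52  0.  ] w 0.0505 q [-0.67 -0.13  0.26  2.23  0.22  0.76 -2.1 ]
shift mm [-1.  -0.2 19.4] turn [-0.0001  0.0014  0.0002]
```

View pics/w12.png

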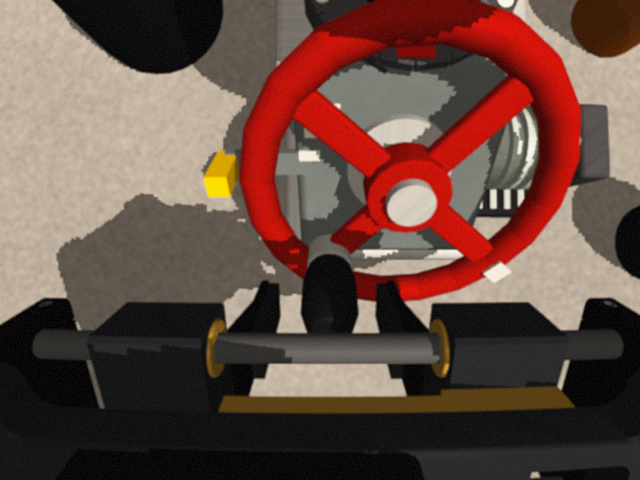

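View pics/d12.png

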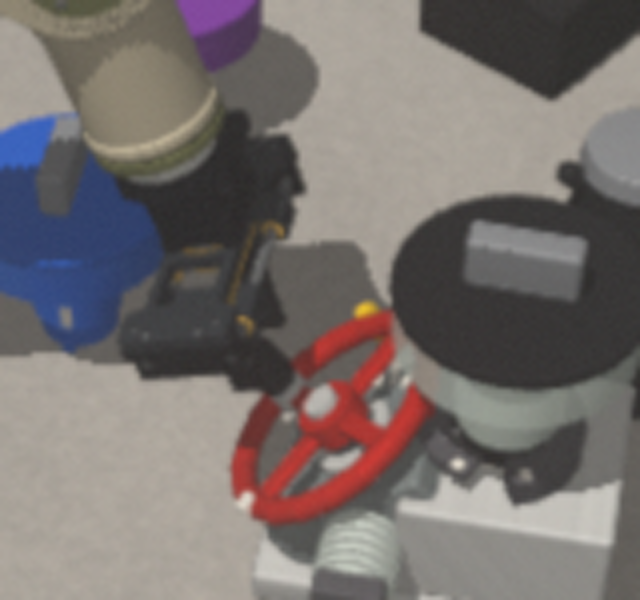

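Call:
send_rows([
  [[-1,0,8],[0,0,0],50],
  [[-1,0,15],[0,0,0],50],
  [[-1,0,17],[0,0,0],50],
  [[-1,0,17],[0,0,0],22],
  [[-1,0,17],[0,0,0],22],
  [[-1,0,17],[0,0,0],22],
  [[-1,0,17],[0,0,0],22],
  [[-1,0,17],[0,0,0],22],
  [[-1,0,17],[0,0,0],22],
])

```text
time_s: 20.5
eef_pos: [0.4828, 0.1027, 0.0702]
orientation: [-3.1, -0.029, -0.489]
contact_force: [-1.3, -5.7, 4.7]
gripper_width: 0.0291
```

Run:
```python
from wh import *
from g import *
S=st(); p,R=goal(-2.43,18,0); delta(p,R)
s=ctrl.snapshot("side"); np.savez("/tmp/d13.npz",**s); c=s["frame"][170:300,260:400,::-1];cv2.imwrite("pics/d13.png",cv2.resize(c,None,fx=4,fy=4,interpolation=cv2.INTER_CUBIC))
s=ctrl.snapshot("wrist"); cv2.imwrite("pics/w13.png",s["frame"][:,:,::-1])
```

```text
t 20.5 tcp [0.4828 0.1027 0.0702] jaw -88.93 z [ 0.308  0.006 -0.951] F [-1.3 -5.7  4.7] M [-1.14  0.52 -0.33] w 0.0291 q [-0.67 -0.1   0.27  2.24  0.22  0.71 -2.09]
shift mm [-0.3 -0.7  2.4] turn [ 0.0002  0.0012 -0.0004]
```

View pics/w13.png

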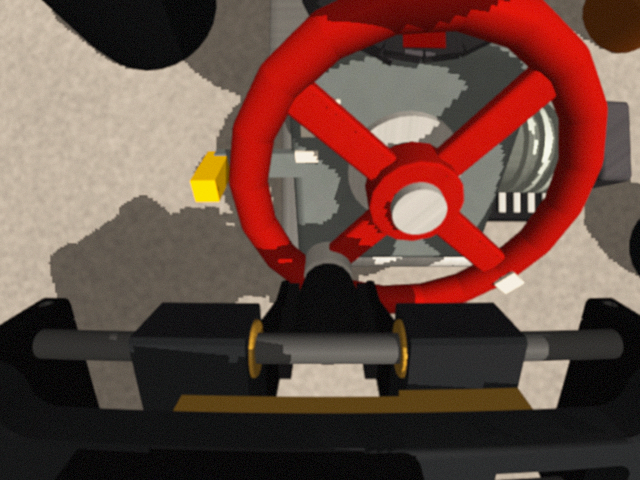

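View pics/d13.png

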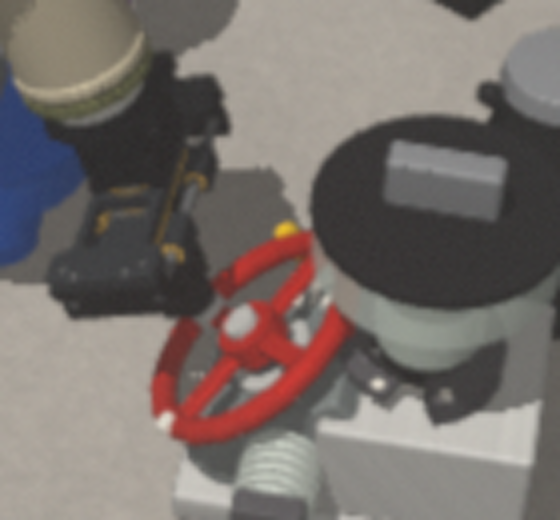

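```bash
cat > path.py <<'E'
from wh import *
from g import *
def path(q0,t0,qs,ts,L=.049,jaw=-88.9):
    S=ctrl.read_state(); R0=Ro.from_rotvec(S["orientation"]); zs=R0.apply([0,0,1])
    for q,t in zip(qs,ts):
        R=goalR(jaw,t); z=R.as_matrix()[:,2]
        d=knob(q)-knob(q0)+L*(z-zs)
        print(f"q {q:.2f} t {t:.0f}",(R0.inv().apply(d)*1000).round(1).tolist(),(R0.inv()*R).as_rotvec().round(3).tolist())
E
python3 - <<'E'
from path import *
import numpy as np
qs=np.arange(-2.28,-1.5,.12); path(-2.43,18,qs,18+(qs+2.43)/.9*10)
E
```

```text
q -2.28 t 20 [7.6, -6.6, -2.5] [0.0, 0.03, -0.0]
q -2.16 t 21 [14.2, -11.1, -4.8] [0.0, 0.053, -0.0]
q -2.04 t 22 [21.3, -14.8, -7.3] [0.0, 0.077, -0.0]
q -1.92 t 24 [28.7, -17.8, -9.9] [0.0, 0.1, -0.0]
q -1.80 t 25 [36.5, -19.9, -12.7] [0.0, 0.123, -0.0]
q -1.68 t 26 [44.4, -21.2, -15.6] [0.0, 0.147, -0.0]
q -1.56 t 28 [52.4, -21.6, -18.6] [0.0, 0.17, -0.0]
```

Call:
send_rows([
  [[4,-3.5,-1.2],[0,0.015,0],22],
  [[7.6,-6.6,-2.5],[0,0.03,0],22],
  [[14.2,-11.1,-4.8],[0,0.053,0],22],
  [[21.3,-14.8,-7.3],[0,0.077,0],22],
  [[28.7,-17.8,-9.9],[0,0.1,0],22],
  [[36.5,-19.9,-12.7],[0,0.123,0],22],
  [[36.5,-19.9,-12.7],[0,0.123,0],22],
])

```text
time_s: 21.48
eef_pos: [0.5111, 0.1223, 0.0915]
orientation: [-3.067, -0.029, -0.672]
contact_force: [-5.0, -4.7, 0.7]
gripper_width: 0.029
```

Run:
```python
from path import *
S=st()
s=ctrl.snapshot("wrist"); np.savez("/tmp/w14.npz",**s); meas(s); cv2.imwrite("pics/w14.png",s["frame"][:,:,::-1])
meas(ctrl.snapshot("side"),"side")
```

```text
t 21.48 tcp [0.5111 0.1223 0.0915] jaw -88.95 z [ 0.418  0.006 -0.908] F [-5.  -4.7  0.7] M [-1.15  2.06 -0.53] w 0.029 q [-0.68 -0.12  0.21  2.25  0.35  0.64 -2.26]
 knob px 6136 [327. 306.] mean [ -6.2 -60.1  43. ] q -95.8 cap 1190 [ -1.9 -60.8  59. ]
   fit [-19.  -59.8] 62.7 q rad -1.878
   rim centre [-3.7 -4.2] h [ 3.   8.7 10.6]
side knob px 160 [317. 231.] mean [ -3.6 -54.3  35.8] q -93.8 cap 7 [  3.2 -48.7  58.8]
   fit [-13.8 -56.7] 58.4 q rad -1.809
   rim centre [6.9 3. ] h [-1.1  5.9 10.2]
   mark 10 162.5
```

View pics/w14.png

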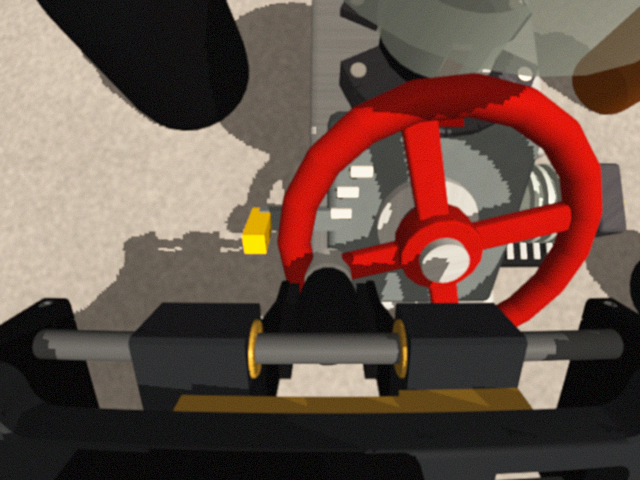

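Run:
```python
from path import *
qs=np.arange(-1.70,-1.15,.1)
for j in (-88.9,-78):
  path(-1.82,24.7,qs,24.7+(qs+1.82)/.6*6,jaw=j)
```

```text
q -1.70 t 26 [8.1, -1.5, -1.9] [0.002, 0.021, -0.0]
q -1.60 t 27 [14.9, -2.0, -3.6] [0.002, 0.038, -0.0]
q -1.50 t 28 [21.7, -1.9, -5.3] [0.002, 0.056, -0.0]
q -1.40 t 29 [28.5, -1.1, -6.9] [0.002, 0.073, -0.0]
q -1.30 t 30 [35.2, 0.2, -8.6] [0.002, 0.09, -0.0]
q -1.20 t 31 [41.7, 2.2, -10.2] [0.002, 0.108, -0.0]
q -1.70 t 26 [7.7, -5.6, -2.1] [0.084, 0.021, -0.172]
q -1.60 t 27 [14.5, -6.2, -3.8] [0.085, 0.038, -0.171]
q -1.50 t 28 [21.3, -6.2, -5.5] [0.087, 0.056, -0.171]
q -1.40 t 29 [28.1, -5.6, -7.1] [0.088, 0.073, -0.17]
q -1.30 t 30 [34.8, -4.4, -8.8] [0.09, 0.09, -0.169]
q -1.20 t 31 [41.3, -2.6, -10.4] [0.091, 0.108, -0.168]
```

Call:
send_rows([
  [[8.1,-1.5,-1.9],[0,0.02,-0.04],22],
  [[14.9,-2,-3.6],[0,0.038,-0.08],22],
  [[21.7,-1.9,-5.3],[0,0.056,-0.12],22],
  [[28.5,-1.1,-6.9],[0,0.073,-0.16],22],
  [[35.2,0.2,-8.6],[0,0.09,-0.17],22],
  [[41.7,2.2,-10.2],[0,0.108,-0.17],22],
])

```text
time_s: 22.32
eef_pos: [0.5434, 0.1234, 0.1171]
orientation: [2.985, 0.291, 0.825]
contact_force: [-10.0, 7.5, -7.3]
gripper_width: 0.0297
```

Run:
```python
from path import *
S=st()
s=ctrl.snapshot("wrist"); np.savez("/tmp/w15.npz",**s); meas(s); cv2.imwrite("pics/w15.png",s["frame"][:,:,::-1])
s=ctrl.snapshot("side");meas(s,"side"); c=s["frame"][130:300,250:430,::-1];cv2.imwrite("pics/d15.png",cv2.resize(c,None,fx=3.5,fy=3.5,interpolation=cv2.INTER_CUBIC))
```

```text
t 22.32 tcp [0.5434 0.1234 0.1171] jaw -80.12 z [ 0.512  0.02  -0.859] F [-10.    7.5  -7.3] M [1.05 3.68 0.7 ] w 0.0297 q [-0.67 -0.14  0.21  2.25  0.45  0.57 -2.16]
 knob px 5729 [328. 307.] mean [ 28.7 -60.9  44.1] q -64.8 cap 1298 [ 31.2 -61.4  58.9]
   fit [ 16.  -59.5] 61.6 q rad -1.308
 knob px 15 [325. 365.] mean [  6.7 -58.   57.8] q -83.4 cap 15 [  6.7 -58.   57.8]
   rim centre [-2.7 -3. ] h [ 2.8  8.8 10.6]
side knob px 131 [327. 227.] mean [ 32.5 -53.2  35.7] q -58.5 cap 5 [ 37.1 -53.1  58.2]
   fit [ 23.7 -52.1] 57.3 q rad -1.143
   rim centre [8.7 1.7] h [-0.4  6.1 10.3]
   mark 10 -162.7
```

View pics/d15.png

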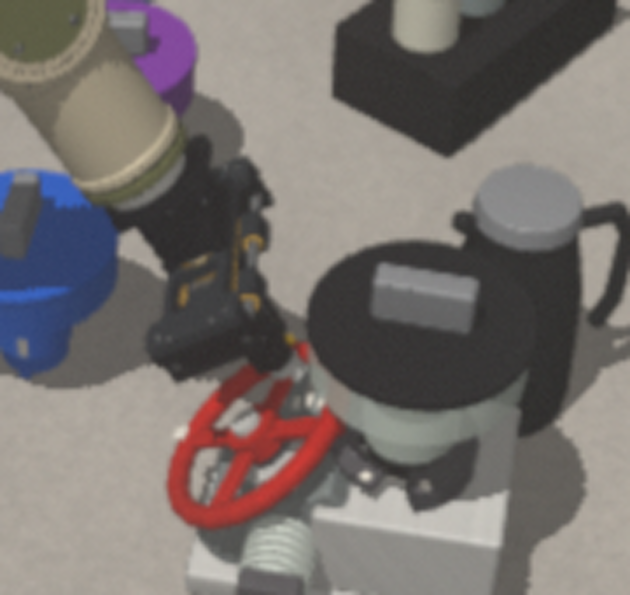

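View pics/w15.png

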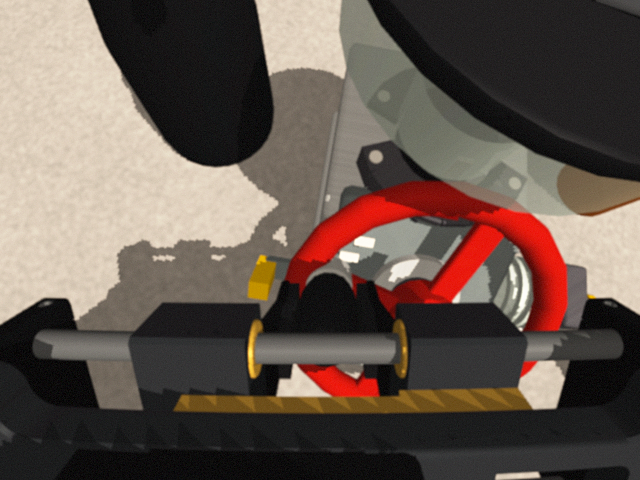

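```bash
cat >> path.py <<'E'
def qtool():
    S=ctrl.read_state(); R0=Ro.from_rotvec(S["orientation"]); w=wf(S["eef_pos"]-.049*R0.apply([0,0,1])); print("tool knob wf",w.round(1),"r",np.hypot(w[0],w[1]).round(1),"q",np.arctan2(w[1],w[0]).round(3))
def path2(q0,qs,ts,rz,L=.049):
    S=ctrl.read_state(); R0=Ro.from_rotvec(S["orientation"]); zs=R0.apply([0,0,1])
    for q,t,a in zip(qs,ts,rz):
        R=goalR(-88.9,t)*Ro.from_rotvec([0,0,a]); z=R.as_matrix()[:,2]
        d=knob(q)-knob(q0)+L*(z-zs)
        print(f"q {q:.2f} t {t:.0f}",(R0.inv().apply(d)*1000).round(1).tolist(),(R0.inv()*R).as_rotvec().round(3).tolist())
E
python3 - <<'E'
from path import *
st();qtool()
qs=np.arange(-1.1,-.45,.1)
path2(-1.21,qs,31+(qs+1.21)/.7*6.5,[-.17]*9)
E
```

```text
t 22.43 tcp [0.544  0.1232 0.1177] jaw -80.15 z [ 0.513  0.02  -0.858] F [-5.3  5.7 -7.1] M [0.68 2.64 0.39] w 0.0292 q [-0.67 -0.14  0.21  2.25  0.45  0.57 -2.16]
tool knob wf [ 21.4 -58.6  37.9] r 62.4 q -1.221
q -1.10 t 32 [6.5, 4.4, -1.0] [-0.013, 0.018, 0.002]
q -1.00 t 33 [12.0, 8.5, -1.9] [-0.016, 0.034, 0.001]
q -0.90 t 34 [17.0, 13.0, -2.8] [-0.019, 0.05, 0.001]
q -0.80 t 35 [21.7, 17.9, -3.6] [-0.022, 0.066, 0.001]
q -0.70 t 36 [25.8, 23.2, -4.4] [-0.024, 0.082, 0.001]
q -0.60 t 37 [29.4, 28.9, -5.1] [-0.027, 0.098, 0.001]
q -0.50 t 38 [32.4, 34.7, -5.8] [-0.03, 0.114, 0.001]
```

Call:
send_rows([
  [[6.5,4.4,-1],[-0.01,0.018,0],22],
  [[12,8.5,-1.9],[-0.016,0.034,0],22],
  [[17,13,-2.8],[-0.019,0.05,0],22],
  [[21.7,17.9,-3.6],[-0.022,0.066,0],22],
  [[25.8,23.2,-4.4],[-0.024,0.082,0],22],
])

```text
time_s: 23.05
eef_pos: [0.5679, 0.1076, 0.1372]
orientation: [2.935, 0.284, 0.952]
contact_force: [-6.3, 13.8, -7.1]
gripper_width: 0.0295
```

Run:
```python
from path import *
st();qtool()
meas(ctrl.snapshot("wrist"))
qs=np.arange(-.6,.25,.1)
path2(-.71,qs,35.6+np.minimum((qs+.71)/.5,1)*3.5,[-.17]*9)
```

```text
t 23.05 tcp [0.5679 0.1076 0.1372] jaw -80.72 z [ 0.586  0.015 -0.81 ] F [-6.3 13.8 -7.1] M [2.17 2.86 1.56] w 0.0295 q [-0.64 -0.17  0.2   2.27  0.56  0.51 -2.22]
tool knob wf [ 47.7 -42.8  38.2] r 64.2 q -0.731
 knob px 5338 [328. 308.] mean [ 55.  -45.   45.3] q -39.3 cap 1381 [ 56.1 -45.4  58.9]
   fit [ 42.8 -43.4] 61.0 q rad -0.792
   rim centre [-3. -3.] h [ 2.9  8.8 10.6]
   mark 73 -38.7
q -0.60 t 36 [3.5, 6.3, -0.3] [-0.005, 0.007, 0.002]
q -0.50 t 37 [6.4, 12.1, -0.6] [-0.007, 0.019, 0.002]
q -0.40 t 38 [8.6, 18.2, -0.8] [-0.009, 0.031, 0.002]
q -0.30 t 38 [10.3, 24.4, -1.0] [-0.011, 0.043, 0.002]
q -0.20 t 39 [11.3, 30.7, -1.1] [-0.013, 0.054, 0.002]
q -0.10 t 39 [11.2, 36.9, -1.2] [-0.013, 0.054, 0.002]
q -0.00 t 39 [10.5, 43.0, -1.3] [-0.013, 0.054, 0.002]
q 0.10 t 39 [9.1, 49.1, -1.3] [-0.013, 0.054, 0.002]
q 0.20 t 39 [7.1, 54.9, -1.2] [-0.013, 0.054, 0.002]
```

Call:
send_rows([
  [[3.5,6.3,-0.3],[-0.005,0.007,0],22],
  [[6.4,12.1,-0.6],[-0.007,0.019,0],22],
  [[8.6,18.2,-0.8],[-0.009,0.031,0],22],
  [[10.3,24.4,-1],[-0.011,0.043,0],22],
  [[11.3,30.7,-1.1],[-0.013,0.054,0],22],
])

```text
time_s: 23.72
eef_pos: [0.5825, 0.0794, 0.1493]
orientation: [2.899, 0.279, 1.035]
contact_force: [-1.9, 9.4, -2.9]
gripper_width: 0.0291
```

Run:
```python
from path import *
st();qtool()
s=ctrl.snapshot("wrist");meas(s); cv2.imwrite("pics/w16.png",s["frame"][:,:,::-1])
s=ctrl.snapshot("side");meas(s,"side"); c=s["frame"][130:300,250:430,::-1];cv2.imwrite("pics/d16.png",cv2.resize(c,None,fx=3.5,fy=3.5,interpolation=cv2.INTER_CUBIC))
qs=np.arange(-.1,.25,.1)
path2(-.21,qs,[39.1]*9,[-.17]*9)
```

```text
t 23.73 tcp [0.5825 0.0794 0.1493] jaw -81.2 z [ 0.632  0.013 -0.775] F [-1.9  9.4 -2.9] M [1.58 1.75 1.3 ] w 0.0291 q [-0.6  -0.19  0.23  2.29  0.61  0.45 -2.21]
tool knob wf [ 63.4 -14.5  38.5] r 65.1 q -0.225
 knob px 5140 [327. 308.] mean [ 70.2 -16.7  46.3] q -13.4 cap 1480 [ 70.3 -17.   58.7]
   fit [ 58.8 -14.9] 60.6 q rad -0.249
   rim centre [-3.2 -3. ] h [ 3.8  9.  10.6]
   mark 114 -14.2
side knob px 151 [334. 233.] mean [73.5 -5.3 44.8] q -4.1 cap 24 [76.  -9.3 57.9]
   fit [67.6 -5.9] 67.9 q rad -0.087
   rim centre [9.2 1.3] h [-0.4  6.1 10.2]
q -0.10 t 39 [-0.2, 6.8, -0.0] [0.001, -0.002, 0.001]
q 0.00 t 39 [-0.9, 12.9, -0.0] [0.001, -0.002, 0.001]
q 0.10 t 39 [-2.3, 19.0, 0.0] [0.001, -0.002, 0.001]
q 0.20 t 39 [-4.3, 24.9, 0.0] [0.001, -0.002, 0.001]
```

View pics/d16.png

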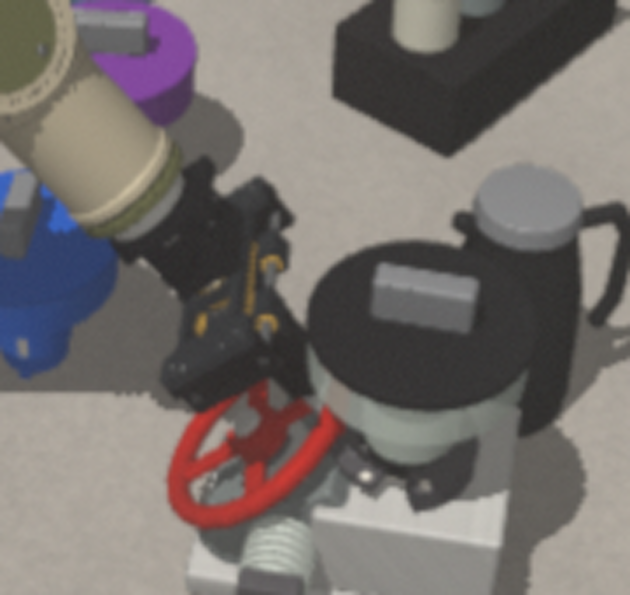

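View pics/w16.png

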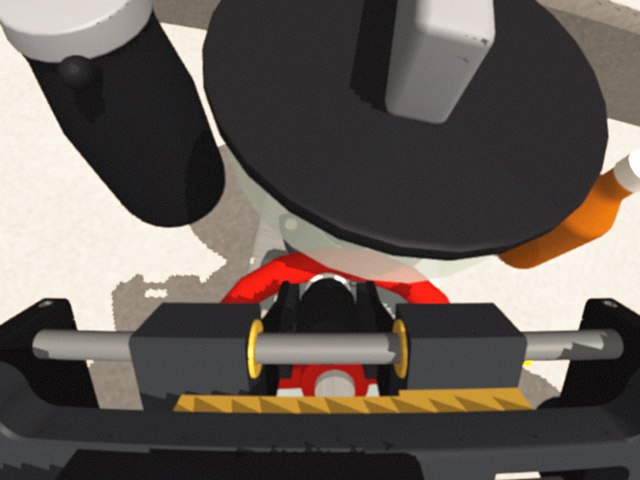

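Call:
send_rows([
  [[-0.8,6.8,0],[0,0,0],22],
  [[-1.9,12.9,0],[0,0,0],22],
  [[-3.6,19,0],[0,0,0],22],
  [[-5,23.5,0],[0,0,0],22],
  [[-5,23.5,0],[0,0,0],22],
  [[-5,23.5,0],[0,0,0],22],
])

```text
time_s: 24.58
eef_pos: [0.5833, 0.0524, 0.1497]
orientation: [2.897, 0.272, 1.035]
contact_force: [7.6, -0.5, -1.7]
gripper_width: 0.0289
```

Run:
```python
from path import *
st();qtool()
s=ctrl.snapshot("wrist");meas(s); cv2.imwrite("pics/w17.png",s["frame"][:,:,::-1])
s=ctrl.snapshot("scene");meas(s,"scene"); c=s["frame"][200:320,220:380,::-1];cv2.imwrite("pics/s17.png",cv2.resize(c,None,fx=4,fy=4,interpolation=cv2.INTER_CUBIC))
```

```text
t 24.57 tcp [0.5833 0.0524 0.1497] jaw -81.47 z [ 0.633  0.009 -0.774] F [ 7.6 -0.5 -1.7] M [-0.3   0.21 -0.17] w 0.0289 q [-0.59 -0.21  0.29  2.3   0.58  0.43 -2.12]
tool knob wf [63.8 12.4 38.6] r 65.0 q 0.191
 knob px 5156 [327. 308.] mean [70.7  9.9 46.6] q 8.0 cap 1509 [70.8 10.2 58.8]
   fit [59.3 12. ] 60.5 q rad 0.2
   rim centre [-2.3  0.6] h [ 4.4  9.  10.7]
   mark 133 11.5
scene knob px 27 [313. 232.] mean [62.3 12.5 58. ] q 11.4 cap 27 [62.3 12.5 58. ]
   rim centre [11.5  1.7] h [ 0.3  7.  10.8]
```

View pics/s17.png

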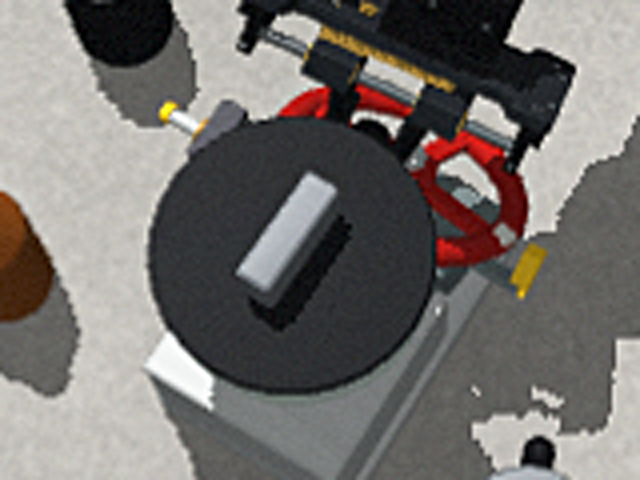

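View pics/w17.png

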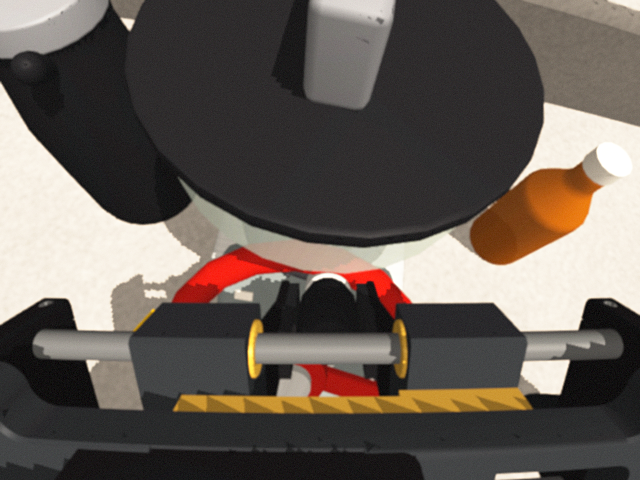

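Call:
send_rows([
  [[1.5,0,0],[0,0,0],22],
  [[1.5,0,0],[0,0,0],46],
  [[1.5,0,0],[0,0,0],46],
  [[1.5,0,0],[0,0,0],46],
  [[1.5,0,0],[0,0,0],46],
])

```text
time_s: 25.3
eef_pos: [0.5838, 0.0523, 0.15]
orientation: [2.897, 0.272, 1.032]
contact_force: [0.8, 0.3, -0.5]
gripper_width: 0.0456
```

Run:
```python
from path import *
st();qtool()
s=ctrl.snapshot("wrist");meas(s); cv2.imwrite("pics/w18.png",s["frame"][:,:,::-1])
```

```text
t 25.3 tcp [0.5838 0.0523 0.15  ] jaw -81.48 z [ 0.632  0.008 -0.775] F [ 0.8  0.3 -0.5] M [-0.04  0.87 -0.03] w 0.0456 q [-0.59 -0.21  0.29  2.3   0.58  0.43 -2.12]
tool knob wf [64.5 12.4 38.5] r 65.7 q 0.191
 knob px 2716 [327. 309.] mean [69.8 10.4 44.8] q 8.5 cap 589 [68.2 10.7 56.6]
   fit [58.6 12.2] 59.8 q rad 0.206
 knob px 1374 [268. 308.] mean [ 67.1 -16.1  47.2] q -13.5 cap 451 [ 68.9 -18.1  60.3]
   fit [ 56.1 -24.7] 61.3 q rad -0.415
   rim centre [-3.4 -1.5] h [ 3.5  8.7 10.6]
   mark 134 11.5
```

View pics/w18.png

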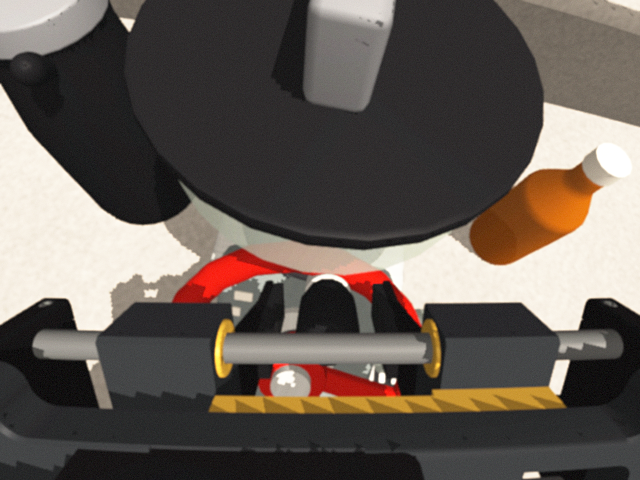

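Call:
send_rows([
  [[0,0,-10],[0,0,0],46],
  [[0,0,-25],[0,0,0],46],
  [[0,0,-40],[0,0,0],46],
  [[0,0,-55],[0,0,0],46],
  [[0,0,-65],[0,0,0],46],
  [[0,0,-65],[0,0,0],46],
])

```text
time_s: 26.1
eef_pos: [0.5428, 0.0519, 0.2013]
orientation: [2.897, 0.272, 1.035]
contact_force: [-0.3, -0.5, -0.4]
gripper_width: 0.0461
```

Run:
```python
from path import *
st();qtool()
s=ctrl.snapshot("wrist");meas(s); cv2.imwrite("pics/w19.png",s["frame"][:,:,::-1])
delta([.47,.05,.33],goalR(-88.9,10))
```

```text
t 26.1 tcp [0.5428 0.0519 0.2013] jaw -81.48 z [ 0.633  0.009 -0.774] F [-0.3 -0.5 -0.4] M [-0.06  0.85 -0.04] w 0.0461 q [-0.61 -0.4   0.24  2.31  0.54  0.62 -2.09]
tool knob wf [ 66.   12.  104.2] r 67.1 q 0.18
 knob px 1970 [327. 271.] mean [64.8 11.  51.3] q 9.6 cap 1091 [61.  11.7 57.6]
   fit [58.7 12.1] 59.9 q rad 0.204
   rim centre [0.8 0.8] h [ 3.3  8.7 10.6]
   mark 260 -65.6
shift mm [  24.9    5.1 -146.3] turn [ 0.0467 -0.5084  0.1646]
```

View pics/w19.png

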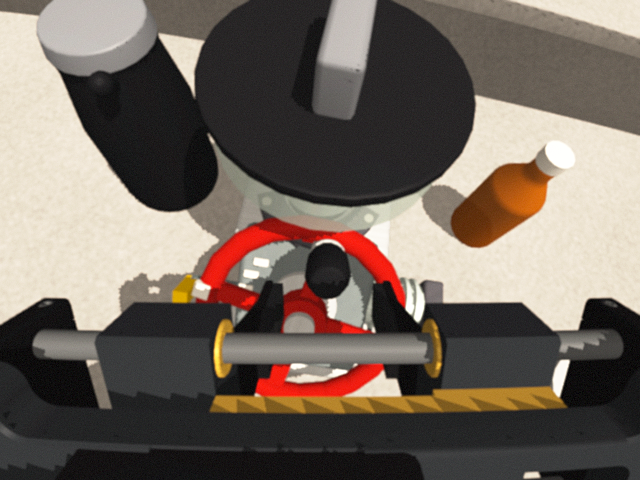

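Call:
send_rows([
  [[-5,0,-30],[0,0,0],46],
  [[-5,0,-60],[0,-0.05,0],46],
  [[5,3,-100],[0.01,-0.2,0.05],46],
  [[20,5,-135],[0.03,-0.36,0.1],46],
  [[25,5,-146],[0.04,-0.5,0.16],46],
  [[25,5,-146],[0.04,-0.5,0.16],46],
  [[25,5,-146],[0.04,-0.5,0.16],46],
])

```text
time_s: 27.02
eef_pos: [0.4701, 0.05, 0.3282]
orientation: [3.121, 0.035, 0.286]
contact_force: [0.4, 0.7, -0.1]
gripper_width: 0.0459
```

Run:
```python
from path import *
from lid import lid
st()
for n in ("scene","side","wrist"):
    s=ctrl.snapshot(n);meas(s,n); 
    if n!="wrist": print(lid(s,(.640,.066),.265)); np.savez(f"/tmp/{n}20.npz",**s)
    cv2.imwrite(f"pics/{n}20.png",s["frame"][:,:,::-1])
    W=wf(cloud(s)); hsv=cv2.cvtColor(s["frame"],cv2.COLOR_RGB2HSV); m=(hsv[...,2]>150)&(hsv[...,1]<60)&(np.hypot(W[...,0],W[...,1])>74)&(np.hypot(W[...,0],W[...,1])<95)&(abs(W[...,2])<16)&(W[...,1]<-50)
    print("mark",m.sum(),W[m].mean(0).round(1) if m.any() else "", np.degrees(np.arctan2(W[m][:,1].mean(),W[m][:,0].mean()))+90 if m.any() else "")
```

```text
t 27.02 tcp [0.4701 0.05   0.3282] jaw -88.77 z [ 0.182 -0.005 -0.983] F [ 0.4  0.7 -0.1] M [-0.04  0.39 -0.09] w 0.0459 q [-0.58 -0.23  0.28  1.77  0.12  1.43 -1.86]
scene knob px 26 [313. 232.] mean [62.  12.5 58. ] q 11.4 cap 26 [62.  12.5 58. ]
   rim centre [10.6  1.2] h [-0.   7.2 10.9]
   mark 9 -76.1
(array([642.49331654,  66.61744602]), 198, np.float64(0.8129175888937397), np.float64(0.26464321103077504))
mark 12 [ 19.  -80.3  11.3] 13.299323817421282
side knob px 180 [332. 241.] mean [69.4 20.  40.3] q 16.0 cap 35 [67.3 16.  56.7]
   fit [63. 11.] 64.0 q rad 0.172
   rim centre [9.1 1.5] h [-0.6  6.  10.1]
   mark 1 -77.9
(array([643.65226471,  64.00849191]), 164, np.float64(0.9217986324930862), np.float64(0.2650994204560494))
mark 5 [ 22.2 -82.9   9.7] 14.98000024934342
wrist knob px 995 [327. 162.] mean [67.1 11.9 47.7] q 10.0 cap 414 [62.8 11.8 57.4]
   fit [58.6 12. ] 59.8 q rad 0.201
   rim centre [ 4.4 -0.2] h [ 2.3  8.5 10.6]
   mark 29 -79.4
mark 38 [ 16.5 -83.2  10.5] 11.193851483018733
```

View pics/scene20.png

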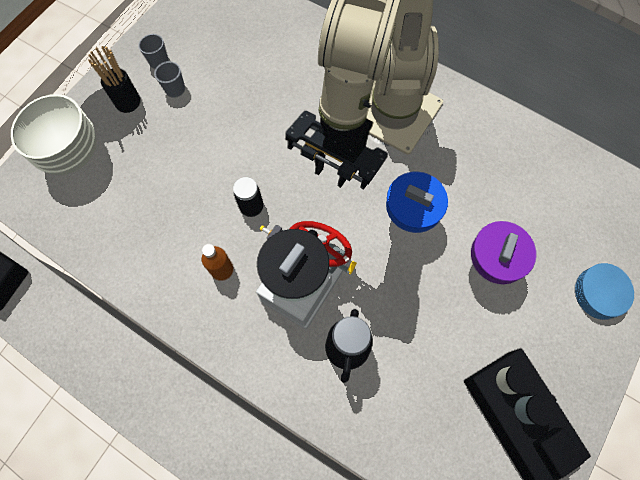

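View pics/side20.png

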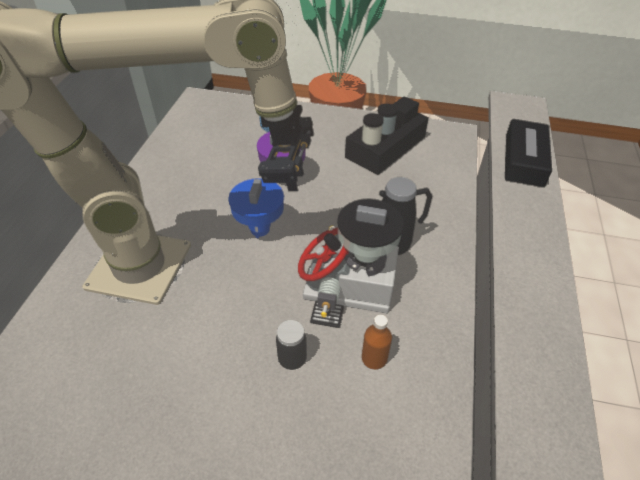

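Run:
```python
from h import *
from bench import ctrl
s=load("/tmp/scene20.npz");P=cloud(s);hsv=cv2.cvtColor(s["frame"],cv2.COLOR_RGB2HSV)
m=(np.hypot(P[...,0]-.641,P[...,1]-.066)<.06)&(abs(P[...,2]-.301)<.006)&(hsv[...,2]>80)
cs=max(cv2.findContours(m.astype(np.uint8),0,1)[0],key=cv2.contourArea)[:,0]
print(cv2.minAreaRect((onplane(s,cs[:,0],cs[:,1],.301)[:,:2]*1000).astype(np.float32)))
print(ctrl.close_job())
```

```text
((642.103515625, 66.33895874023438), (20.91569709777832, 68.55545043945312), 89.16669464111328)
the job is handed in; nothing more can be done
None
```

The jar is locked in the collar, and the flywheel is at rest just past top dead centre. I handed the job in at about 27 s of the 69 s allowed.

**What I did**
- **Jar:** I gripped it by its bar, lowered it into the collar, and pushed its foot about 18 mm below the top. Then I turned it clockwise until the torque rose at the stop (about 92–94°) and let go.
- **Flywheel:** I held the knob, turned it through the heavy part and past top dead centre, and let go at about +0.2 rad. I then backed the hand out along the knob's axis.

**Last checks**
- **Jar:** The lid top is at 0.265 m, which puts the foot 15 mm down, as it should be when locked. The bar lies along pump x to within about 2°.
- **Flywheel:** The knob read 0.17–0.20 rad and the rim mark 0.20–0.26 rad. The wrist camera gave the same angle before and after I let go, so the wheel did not run on. In the scene picture taken while I still held the knob at this angle, the tail rod was out.
- **Surroundings:** The jug, bottle, canister and look-alikes look unmoved in the pictures. The robot was touching nothing, and the highest wrist force I read was about 17 N.

**What failed or disagreed**
- **Finger length:** The real fingertips sit about 33 mm short of the reported TCP. My first grasp closed in the air just above the bar, and I corrected for this afterwards.
- **Wheel tilt:** The full 40° tilt at the low knob brought joints 2 and 4 to their limits. I went in at about 18° and added tilt as the knob rose.
- **Cameras:** The scene and side cameras differed by up to about 4 mm on the collar position, so I worked from averages.
- **Lid position:** Its centre reads about 3 mm towards pump +x compared with just before insertion. That is about the 3 mm play between foot and bore.

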